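Set out the stirring station

TASK

Set out the lab bench: stand the white beaker in the middle of the stirrer's round plate and cover it with the lid, knob up and centred, and stand the conical flask and the amber bottle each in the middle of a cork mat, the flask on the left-hand mat and the bottle on the right-hand one (left and right as the robot sees them, its left being +y). Set everything down gently without tipping anything over, and leave the mortar, the brass weight and the rubber stopper where they are.

Things in the scene. Friction and masses are not known exactly. Their poses are not given: they have to be found in the camera images.
- stirrer: Fixed magnetic stirrer, a low grey box 120 x 120 mm and 50 mm high, on it a round dark steel plate 100 mm across and 8 mm thick; the plate is in the middle of the box and its top is 58 mm above the bench. Two black knobs on one side face. Origin: centre of the underside, z up; the plate's centre is straight above it. It may stand to the left or right of both mats, or between them.
- mat_a: Fixed round cork mat, 100 mm across, 5 mm thick, lying on the bench. Origin: centre of the underside, z up. Looks the same as mat_b; either one may be the left-hand mat.
- mat_b: The other round cork mat, the same: 100 mm across, 5 mm thick, fixed. Origin: centre of the underside, z up.
- beaker: Loose white porcelain beaker, a straight open cylinder without spout or handle, 58 mm outside diameter, 52 mm inside, 70 mm high, about 120 g; origin: centre of the underside, z up the axis; round, so its yaw does not matter.
- lid: Loose white porcelain lid lying knob up: a flat disc 72 mm across and 6 mm thick, with an upright cylindrical knob 14 mm in diameter and 28 mm high in its middle (34 mm high in all), about 60 g. Flat below: it simply lies on a rim. origin: centre of the underside, z up the axis; round, so its yaw does not matter.
- flask: Loose empty conical flask of clear glass, 110 mm high: foot 64 mm across, straight up for 10 mm, then tapering to a straight neck 26 mm in diameter from 72 mm height up to the rim, about 100 g; origin: centre of the underside, z up the axis; round, so its yaw does not matter.
- bottle: Loose small amber glass bottle with a black cylindrical cap, 105 mm high: body 50 mm in diameter up to 62 mm height, then a shoulder; the cap is 30 mm in diameter, from 82 mm height to the top, about 160 g; origin: centre of the underside, z up the axis; round, so its yaw does not matter.
- mortar: Bystander, to be left alone: white porcelain mortar, a thick open bowl 60 mm across the rim, 36 mm high, loose; origin: centre of the underside.
- weight: Bystander, to be left alone: brass balance weight 26 mm across, 32 mm high, loose; origin: centre of the underside.
- stopper: Bystander, to be left alone: black rubber stopper 32 mm across the top, 30 mm high, loose; origin: centre of the underside.
There are look-alikes about, which are no part of the job. Leave any green or pink look-alike of the lid alone.

How it is judged:
By the outcome, as a careful person would: the job done as asked, in the order asked, and still so for the second after the job is handed in, with the robot touching nothing.
It also fails if it takes over 93 s, if anything falls off the work surface, if the arm or the gripper's body presses on something with over 40 N, if the wrist force passes 120 N, or if a joint passes its speed limit or range.

ROBOT

A 7-joint arm with a two-finger parallel gripper is mounted at the origin on the work surface. World frame = base frame: x ahead of the robot, y to its left, z up, the work surface at z = 0. Lengths are in m, angles in rad, forces in N, time in s.
With the tool pointing down it reaches from about 0.4 to 0.85 m from the base axis. Payload 4.5 kg.
Tool frame: the origin (TCP) lies where the fingers leave the gripper's body, on its centre line; the fingertips stand 73 mm ahead of it and the grasp point (between the pads) lies robot.hold_point_z ahead of it (robot.hold_point_z is the distance from the TCP to the grasp point, in m); y points along the fingers, x is the direction in which the jaws open and shut, and the axes are right-handed (so a half turn about y gives the same grasp; the last joint's range is limited). The gripper opens to 85 mm and grips with 20 to 120 N. Pads are 22 mm wide; open, the fingers measure 114 mm over their backs; the gripper's body (76 mm by 85 mm) begins 54 mm behind the grasp point. The pads swing forward as they close: fully open they stand 13 mm farther back than shut.
Start: joints at [-1.23, 0.689, -0.195, 1.565, 0.157, 0.902, -0.215], TCP at [0.189, 0.596, 0.304] pointing down, gripper open.
Joint ranges: [-3.01, 3.01], [-0.46, 2.08], [-1.47, 1.51], [0.13, 2.56], [-1, 4.14], [0.04, 2.09], [-2.66, 2.66]. Speed limits (rad/s): [2.57, 2.57, 3.14, 3.14, 3.14, 3.14, 3.14].

INTERFACE

Orientations are given as a rotation vector (axis times angle).
In Python, from plant import robot gives the robot as it stands.
- The arm moves only by the tool step_arm, never from a script. Its argument "deltas" is a list of rows, each an object of numbers: "tx", "ty", "tz": the shift along the tool's x, y, z in mm; "turn": the turn about the tool's y in degrees; "gripper": the opening in per cent of the stroke, from 0 (shut) to 100 (fully open). In form: [{"tx": .., "ty": .., "tz": .., "turn": .., "gripper": ..}, ...]. A call has exactly 10 rows; each row is the pose to reach, as a shift and turn from the pose commanded when the call began, along the tool's axes at that moment; what a row does not reach only later rows make up. A row lasts 1/8 s, in which the tool goes at most 62.5 mm and 10.7 degrees, less where a joint would pass 70% of its speed; a pose out of reach is approached as far as the arm can. A call with a gripper value outside its range is refused whole. The fingers move at their own pace and stop on an object; "force" is the grip in N (left out, the last holds). Time passes only in rows, so rows that repeat a pose let the fingers close, or fill a call up. It gives the time, the measured TCP pose, the force and the opening at its end, in the units of the state.
- robot.observe(): the state, without advancing time (a new reading comes with each control period).
- robot.camera(name): name is "scene" or "top" or "wrist"; returns the picture (384x512x3 uint8, blue, green, red); there is no depth.
- robot.camera_info(name): a dict with "intrinsics" (3x3 intrinsics, pixels), "extrinsics" (4x4, takes a point from world to camera coordinates). Camera axes: x right, y up, looking along -z (the intrinsics and any distortion apply to the point x, -y, -z); pixel columns grow to the right and rows downward; lengths in m; the calibration is good to about 2 mm. A picture is of the moment at which its call begins: read the wrist's pose just before it. camera_info takes no time and is no camera call; for the wrist camera it gives the pose at the moment of the call.
- robot.finish_job(): hands the job in, once; it reports no verdict.
The state is a dict: "time": time; "joint_pos": joint angles; "dq": joint speeds; "tau": joint torques, N m; "tool_pos": TCP position; "tcp_rot": TCP orientation; "force": force on the tool from outside, world axes, zero at the start; "wrist_torque": the same for the moment, N m; "opening": finger opening in m.
Only numpy, scipy, OpenCV 4.12 (cv2) and the standard library are available. Lean on these libraries where they do the work, as an engineer would, in place of code of your own. Each camera call takes 0.05 s, during which the arm holds its last target.

## Working session

There is one attempt and no reset: what is moved stays moved. The work goes in short steps, Python scripts to look and compute and a tool call to move; the robot and the scene stay as the last step left them, time stands still between calls to the robot, and variables do not carry over. Pictures are saved under pics/ and viewed, and the job is handed in when it is done.

Besides the shell and the picture viewer there is one more tool, called after "Call:" in YAML: its name, and indented under it one key for each argument. step_arm: Moves the arm, as the interface text tells. Its arguments: {"type":"object","properties":{"deltas":{"type":"array"},"force":{"type":"number"}},"required":["deltas"]}

```bash
ls; mkdir -p pics
python3 - <<'E'
from plant import robot
import cv2,numpy as np
print({k:np.round(v,4) for k,v in robot.observe().items()}, robot.hold_point_z)
for n in ['scene','top','wrist']:
    ci=robot.camera_info(n); print(n,{k:np.round(v,4).tolist() if not isinstance(v,str) else v for k,v in ci.items()})
    cv2.imwrite(f'pics/{n}0.png',robot.camera(n))
E
```

```text
pics
{'time': np.float64(0.0), 'joint_pos': array([-1.2302,  0.69  , -0.1945,  1.5664,  0.1573,  0.9025, -0.2151]), 'dq': array([-0.0005, -0.0007, -0.001 ,  0.001 , -0.0011,  0.0001,  0.0003]), 'tau': array([-7.00000e-04, -5.39600e+01, -1.26660e+00, -1.58544e+01,
        9.10000e-03,  9.40000e-03, -0.00000e+00]), 'tool_pos': array([0.1886, 0.5953, 0.3031]), 'tcp_rot': array([-1.3401, -0.9793,  0.9817]), 'force': array([-0.1238,  0.925 , -0.0034]), 'wrist_torque': array([ 0.0256,  0.0196, -0.0101]), 'opening': np.float64(0.0852)} 0.0539
scene {'intrinsics': [[489.3855, 0.0, 252.8579], [0.0, 489.3855, 187.2847], [0.0, 0.0, 1.0]], 'extrinsics': [[0.3402, 0.9403, -0.0091, -0.1873], [-0.563, 0.2114, 0.7989, 0.2085], [0.7532, -0.2667, 0.6013, -1.4605], [0.0, 0.0, 0.0, 1.0]]}
top {'intrinsics': [[366.7482, 0.0, 258.8837], [0.0, 366.7482, 187.6725], [0.0, 0.0, 1.0]], 'extrinsics': [[-0.005, -1.0, 0.0039, 0.0243], [0.9924, -0.0045, 0.1234, -0.4397], [-0.1233, 0.0045, 0.9924, -1.075], [0.0, 0.0, 0.0, 1.0]]}
wrist {'intrinsics': [[280.4394, 0.0, 261.5961], [0.0, 280.4394, 190.7593], [0.0, 0.0, 1.0]], 'extrinsics': [[0.3018, 0.9534, -0.0026, -0.6243], [-0.907, 0.2863, -0.3087, 0.0411], [-0.2935, 0.0955, 0.9512, -0.3809], [0.0, 0.0, 0.0, 1.0]]}
```

View pics/scene0.png

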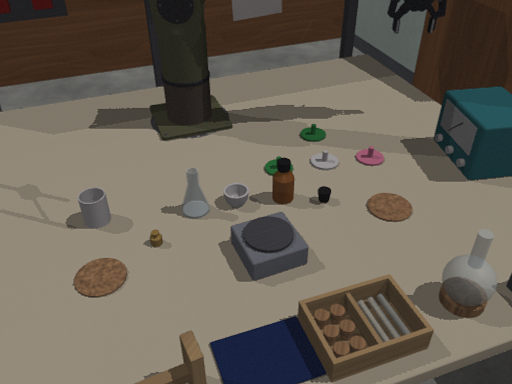

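View pics/top0.png

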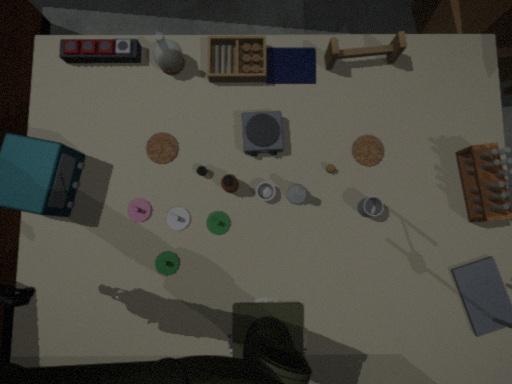

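View pics/wrist0.png

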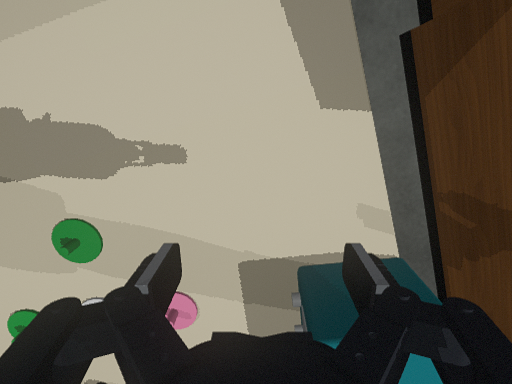

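```bash
cat > h.py <<'E'
import cv2,numpy as np
from scipy.spatial.transform import Rotation as R
def proj(ci,P):
    P=np.atleast_2d(P); E=ci['extrinsics'];K=ci['intrinsics']
    c=P@E[:3,:3].T+E[:3,3]; c=c*[1,-1,-1]
    u=c@K.T; return u[:,:2]/u[:,2:]
def unproj(ci,uv,z):
    E=ci['extrinsics'];K=ci['intrinsics']
    d=np.linalg.inv(K)@[uv[0],uv[1],1]; d=d*[1,-1,-1]
    d=E[:3,:3].T@d; o=-E[:3,:3].T@E[:3,3]
    return o+d*(z-o[2])/d[2]
def circ(x,y,z,r,n=60):
    t=np.linspace(0,2*np.pi,n); return np.c_[x+r*np.cos(t),y+r*np.sin(t),0*t+z]
PROF={'beaker':[(0,29),(70,29),(70,26)],'lid':[(0,36),(6,36),(6,7),(34,7)],'flask':[(0,32),(10,32),(72,13),(110,13)],
'bottle':[(0,25),(62,25),(82,15),(105,15)],'mat':[(5,50)],'plate':[(58,50)],'mortar':[(36,30)],'weight':[(0,13),(32,13)],'stopper':[(30,16)]}
def draw(im,ci,name,x,y,z0,s,off,col=(0,255,255)):
    for (z,r) in PROF[name]:
        p=proj(ci,circ(x,y,z0+z/1e3,r/1e3)); p=((p+.5-np.array(off))*s-.5)
        cv2.polylines(im,[np.round(p*8).astype(int)],True,col,1,cv2.LINE_AA,3)
def crop(im,u0,v0,w,h,s): return cv2.resize(im[v0:v0+h,u0:u0+w],None,fx=s,fy=s,interpolation=cv2.INTER_CUBIC)
E
python3 - <<'E'
import cv2,numpy as np
from plant import robot
from h import *
print(robot.camera_info('top').keys())
o=robot.observe(); print(R.from_rotvec(o['tcp_rot']).as_matrix().round(3))
t=cv2.imread('pics/top0.png');s=cv2.imread('pics/scene0.png')
b=cv2.convertScaleAbs
cv2.imwrite('pics/tz.png',b(crop(t,130,100,266,180,3),alpha=1.5))
cv2.imwrite('pics/sz.png',crop(s,65,110,360,200,2.2))
T=robot.camera_info('top')
for n,uv,z in [('matL',(162,148),.005),('matR',(368,151),.005),('plate',(263,130),.058),('lid',(178,218),.006),('bottle',(230,182),.105),('flask',(297,193),.0),('beaker',(374,206),.07)]:
    print(n,unproj(T,uv,z).round(3))
E
```

```text
dict_keys(['intrinsics', 'extrinsics'])
[[ 0.302 -0.    -0.953]
 [ 0.953 -0.001  0.302]
 [-0.001 -1.    -0.   ]]
matL [0.568 0.322 0.005]
matR [ 0.556 -0.318  0.005]
plate [0.609 0.009 0.058]
lid [0.351 0.268 0.006]
bottle [0.447 0.103 0.105]
flask [ 0.426 -0.095  0.   ]
beaker [ 0.38  -0.308  0.07 ]
```

```bash
ls -la
```

```text
total 16
drwxr-xr-x  3 agent agent 4096 Dec  6 19:01 .
drwxr-xr-x 23 root  root  4096 Dec  6 19:00 ..
-rw-r--r--  1 agent agent 1125 Dec  6 19:01 h.py
drwxr-xr-x  2 agent agent 4096 Dec  6 19:01 pics
```

View pics/tz.png

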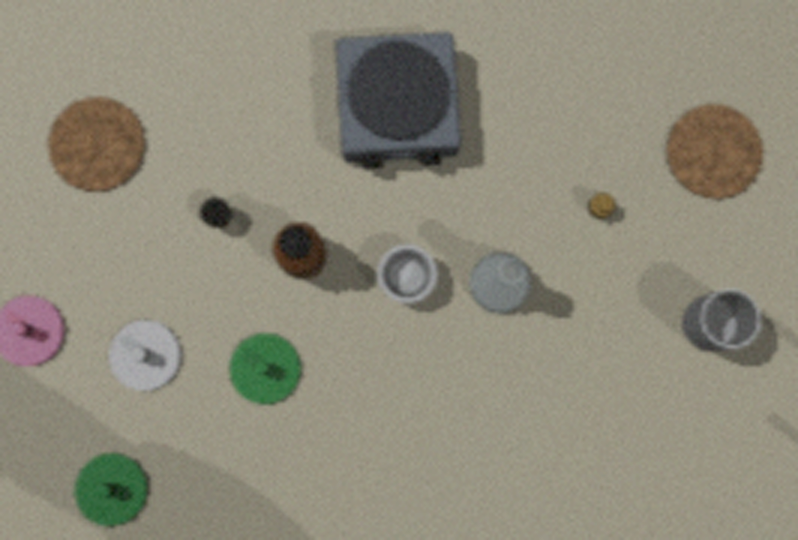

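View pics/sz.png

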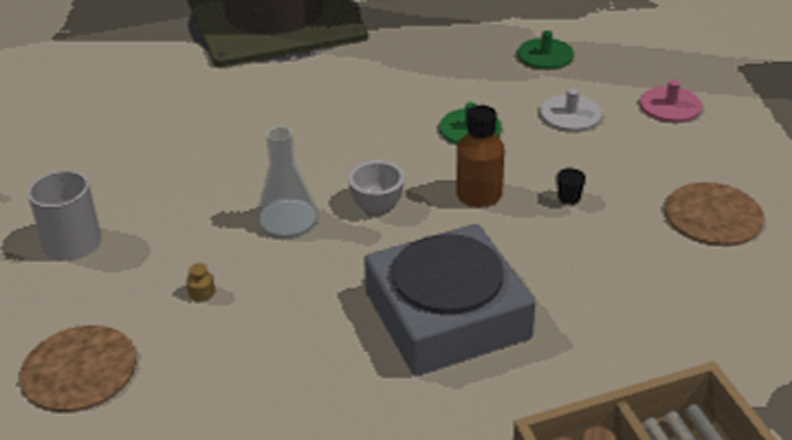

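```bash
cat > ov.py <<'E'
from plant import robot
from h import *
def run(est,tag,ti='pics/top0.png',si='pics/scene0.png'):
    t=cv2.imread(ti);s=cv2.imread(si)
    T=robot.camera_info('top');S=robot.camera_info('scene')
    def tile(im,ci,k=4,w=64):
        out=[]
        for nm,(prof,x,y,z0) in est.items():
            h=max(z for z,r in PROF[prof])/2e3
            c=proj(ci,[x,y,z0+h])[0].round().astype(int)-w//2
            c=np.clip(c,0,[512-w,384-w])
            a=cv2.convertScaleAbs(crop(im,c[0],c[1],w,w,k),alpha=1.4)
            draw(a,ci,prof,x,y,z0,k,c); cv2.putText(a,nm,(4,14),0,.45,(0,0,255),1); out.append(a)
        return np.hstack(out)
    a=np.vstack([tile(t,T),tile(s,S)]) 
    return a
E
python3 - <<'E'
from ov import *
T=robot.camera_info('top');S=robot.camera_info('scene')
# top vs scene estimates
import itertools
t=cv2.imread('pics/top0.png');s=cv2.imread('pics/scene0.png')
for n,a,b,z in [('matL',(162,147.8),(65+(713.5+.5)/2.2-.5,110+213.5/2.2-.5),.005),('matR',(368.2,150.2),(65+79.5/2.2-.5,110+368/2.2-.5),.005),('plate',(262.8,129.8),(65+447/2.2-.5,110+273/2.2-.5),.058),('lid',(178.2,218.2),(65+572/2.2-.5,110+112/2.2-.5),.004),('beaker',(373.2,206.2),(65+64/2.2-.5,110+189/2.2-.5),.07),('bottlecap',(227.8,180.8),(65+482/2.2-.5,110+116/2.2-.5),.105)]:
    print(n,unproj(T,a,z).round(4),unproj(S,b,z).round(4))
est={'matL':('mat',.568,.322,0),'matR':('mat',.558,-.318,0),'plate':('plate',.610,.009,0)}
cv2.imwrite('pics/ov1.png',run(est,''))
est={'lid':('lid',.351,.268,0),'beaker':('beaker',.38,-.306,0),'bottle':('bottle',.449,.11,0)}
cv2.imwrite('pics/ov2.png',run(est,''))
est={'flask':('flask',.43,-.095,0),'mortar':('mortar',.436,-.005,0),'weight':('weight',.501,-.201,0)}
cv2.imwrite('pics/ov3.png',run(est,''))
E
```

```text
matL [0.5687 0.3223 0.005 ] [0.575  0.3195 0.005 ]
matR [ 0.5585 -0.3184  0.005 ] [ 0.5653 -0.3185  0.005 ]
plate [0.6097 0.0098 0.058 ] [0.6172 0.0074 0.058 ]
lid [0.3504 0.2674 0.004 ] [0.3535 0.268  0.004 ]
beaker [ 0.3794 -0.3058  0.07  ] [ 0.387  -0.3023  0.07  ]
bottlecap [0.4499 0.1094 0.105 ] [0.4609 0.1054 0.105 ]
```

View pics/ov1.png

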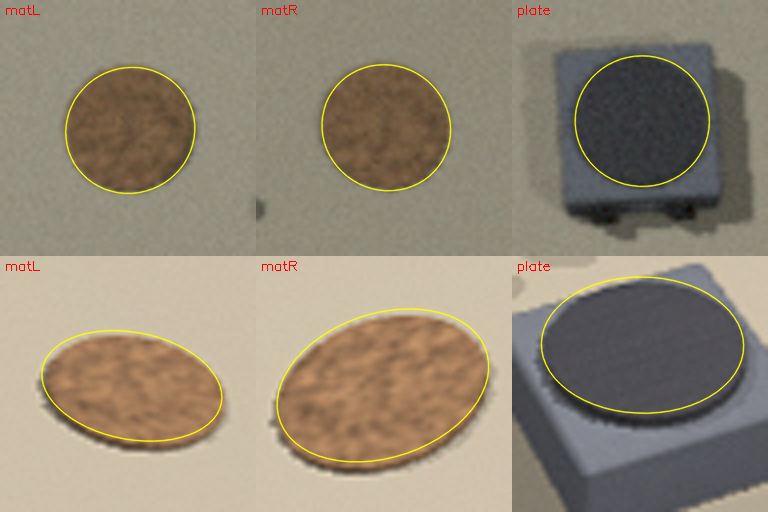

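View pics/ov2.png

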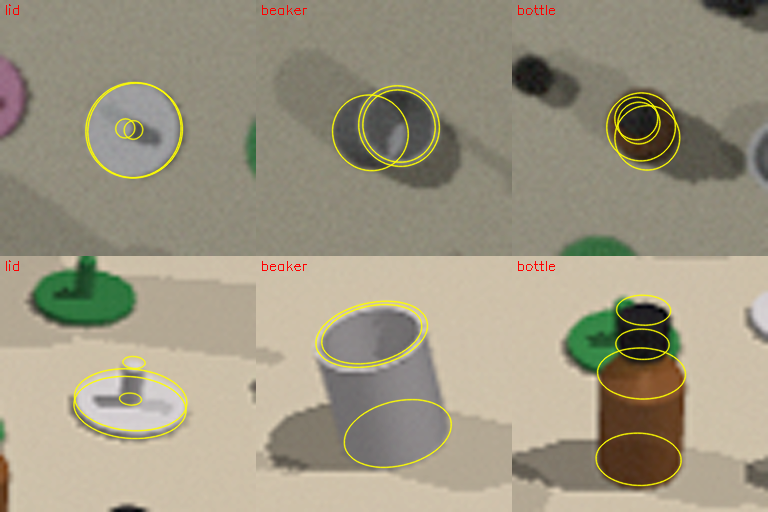

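View pics/ov3.png

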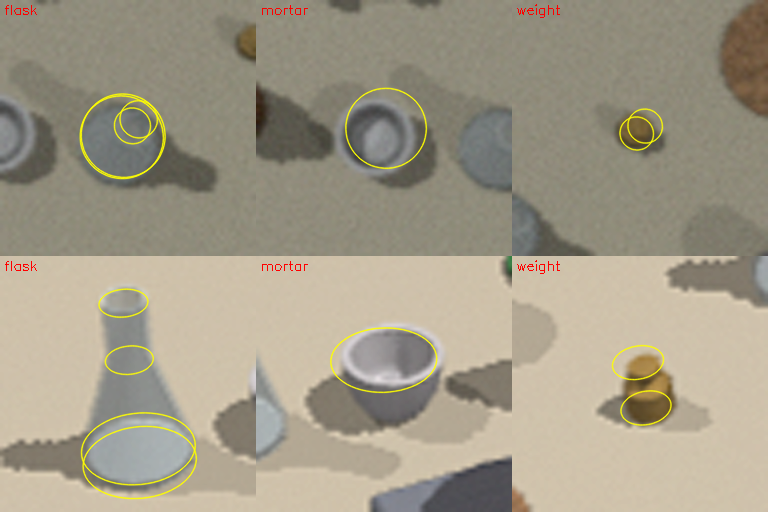

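```bash
cat >> h.py <<'E'
def plan(o,x,y,z,yaw=None):
    """deltas from measured pose; yaw deg = world angle of tool x"""
    M=R.from_rotvec(o['tcp_rot']).as_matrix()
    d=M.T@(np.array([x,y,z])-o['tool_pos'])*1e3
    cur=np.degrees(np.arctan2(M[1,0],M[0,0]))
    tr=0 if yaw is None else -((yaw-cur+180)%360-180)
    return 'tx %.1f ty %.1f tz %.1f turn %.1f'%(*d,tr), 'yaw %.2f'%cur
E
python3 - <<'E'
from plant import robot
from h import *
o=robot.observe();W=robot.camera_info('wrist')
E=W['extrinsics'];M=R.from_rotvec(o['tcp_rot']).as_matrix()
c=-E[:3,:3].T@E[:3,3]
print('cam in tool',(M.T@(c-o['tool_pos'])).round(4),'dir',(M.T@E[:3,:3].T@[0,0,-1]).round(3))
print('grasp pt pix',proj(W,o['tool_pos']+M@[0,.0539,0]))
print(plan(o,.53,.25,.30,30))
E
```

```text
cam in tool [ 0.0006 -0.0702  0.0786] dir [-0.001  0.951 -0.309]
grasp pt pix [[260.70226665 262.6589509 ]]
('tx -226.2 ty 3.6 tz -429.7 turn 42.4', 'yaw 72.42')
```

Run:
```python
from plant import robot
from h import *
o=robot.observe()
print(plan(o,.57,.32,.28,29))
```

```text
('tx -147.4 ty 23.5 tz -446.7 turn 43.4', 'yaw 72.42')
```

Call:
step_arm:
  deltas:
    - {"tx": -18,"ty": 3,"tz": -55,"turn": 6,"gripper": 100}
    - {"tx": -36,"ty": 6,"tz": -110,"turn": 12,"gripper": 100}
    - {"tx": -54,"ty": 9,"tz": -165,"turn": 18,"gripper": 100}
    - {"tx": -72,"ty": 12,"tz": -220,"turn": 24,"gripper": 100}
    - {"tx": -90,"ty": 15,"tz": -275,"turn": 30,"gripper": 100}
    - {"tx": -108,"ty": 18,"tz": -330,"turn": 36,"gripper": 100}
    - {"tx": -126,"ty": 21,"tz": -385,"turn": 40,"gripper": 100}
    - {"tx": -147,"ty": 23,"tz": -447,"turn": 43,"gripper": 100}
    - {"tx": -147,"ty": 23,"tz": -447,"turn": 43,"gripper": 100}
    - {"tx": -147,"ty": 23,"tz": -447,"turn": 43,"gripper": 100}

```text
time: 1.4
tool_pos: [0.5701, 0.3207, 0.2804]
tcp_rot: [-1.533, -0.401, 0.403]
force: [-0.6, 0.6, -0.1]
opening: 0.0853
```

```bash
cat > shot.py <<'E'
import sys
from plant import robot
from h import *
tag=sys.argv[1]
o=robot.observe();W=robot.camera_info('wrist');im=robot.camera('wrist')
print('t',o['time'],'tcp',o['tool_pos'].round(4),'open',o['opening'],'F',np.round(o['force'],2))
cv2.imwrite(f'pics/{tag}.png',im)
np.savez(f'pics/{tag}.npz',E=W['extrinsics'],K=W['intrinsics'])
b=im.copy()
for a in sys.argv[2:]:
    p,x,y,z=a.split(',');draw(b,W,p,float(x),float(y),float(z),1,(0,0))
cv2.imwrite(f'pics/{tag}_o.png',b)
E
python3 shot.py w1 mat,.568,.322,0 mat,.575,.3195,0; python3 -c "
from plant import robot
from h import *
print(plan(robot.observe(),.61,.009,.30,5))"
```

```text
t 1.4 tcp [0.5701 0.3207 0.2804] open 0.085261336732979 F [-0.62  0.6  -0.09]
('tx -118.8 ty -19.8 tz -292.4 turn 24.5', 'yaw 29.53')
```

View pics/w1_o.png

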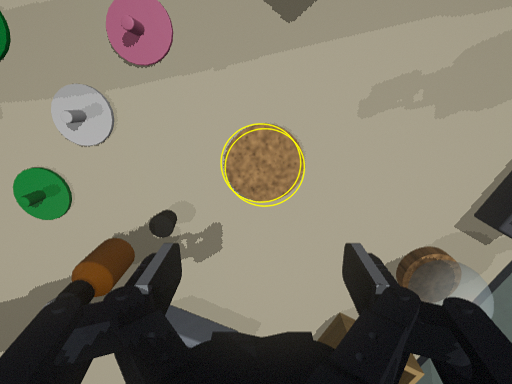

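Call:
step_arm:
  deltas:
    - {"tx": -22,"ty": -4,"tz": -52,"turn": 5,"gripper": 100}
    - {"tx": -44,"ty": -8,"tz": -104,"turn": 10,"gripper": 100}
    - {"tx": -66,"ty": -12,"tz": -156,"turn": 15,"gripper": 100}
    - {"tx": -88,"ty": -16,"tz": -208,"turn": 20,"gripper": 100}
    - {"tx": -110,"ty": -20,"tz": -260,"turn": 24,"gripper": 100}
    - {"tx": -119,"ty": -20,"tz": -292,"turn": 24.5,"gripper": 100}
    - {"tx": -119,"ty": -20,"tz": -292,"turn": 24.5,"gripper": 100}
    - {"tx": -119,"ty": -20,"tz": -292,"turn": 24.5,"gripper": 100}
    - {"tx": -119,"ty": -20,"tz": -292,"turn": 24.5,"gripper": 100}
    - {"tx": -119,"ty": -20,"tz": -292,"turn": 24.5,"gripper": 100}

```text
time: 2.7
tool_pos: [0.6101, 0.0096, 0.3008]
tcp_rot: [-1.569, -0.069, 0.07]
force: [0.6, -0.9, 0.2]
opening: 0.0855
```

```bash
python3 shot.py w2 plate,.610,.0098,0 plate,.6172,.0074,0; python3 -c "
from plant import robot
from h import *
print(plan(robot.observe(),.56,-.318,.28,-29))"
```

```text
t 2.7 tcp [0.6101 0.0096 0.3008] open 0.08546376168266419 F [ 0.56 -0.86  0.22]
('tx -78.7 ty 20.7 tz -321.5 turn 34.0', 'yaw 5.03')
```

View pics/w2_o.png

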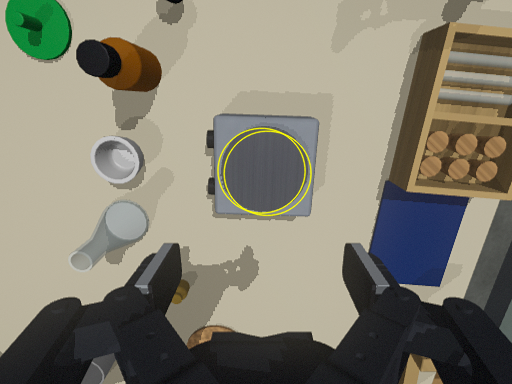

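Call:
step_arm:
  deltas:
    - {"tx": -13,"ty": 4,"tz": -54,"turn": 6,"gripper": 100}
    - {"tx": -26,"ty": 8,"tz": -108,"turn": 12,"gripper": 100}
    - {"tx": -39,"ty": 12,"tz": -162,"turn": 18,"gripper": 100}
    - {"tx": -52,"ty": 16,"tz": -216,"turn": 24,"gripper": 100}
    - {"tx": -65,"ty": 20,"tz": -270,"turn": 30,"gripper": 100}
    - {"tx": -79,"ty": 21,"tz": -321,"turn": 34,"gripper": 100}
    - {"tx": -79,"ty": 21,"tz": -321,"turn": 34,"gripper": 100}
    - {"tx": -79,"ty": 21,"tz": -321,"turn": 34,"gripper": 100}
    - {"tx": -79,"ty": 21,"tz": -321,"turn": 34,"gripper": 100}
    - {"tx": -79,"ty": 21,"tz": -321,"turn": 34,"gripper": 100}

```text
time: 4.0
tool_pos: [0.5598, -0.3171, 0.2799]
tcp_rot: [-1.533, 0.396, -0.396]
force: [0.3, -0.2, 0.2]
opening: 0.0851
```

```bash
python3 shot.py w3 mat,.5585,-.318,0 mat,.565,-.318,0; python3 -c "
from plant import robot
from h import *
print(plan(robot.observe(),.384,-.304,.22,-38))"
```

```text
t 4.0 tcp [ 0.5598 -0.3171  0.2799] open 0.08514690764904861 F [ 0.34 -0.18  0.23]
('tx -160.2 ty 59.9 tz -73.3 turn 9.0', 'yaw -28.96')
```

View pics/w3_o.png

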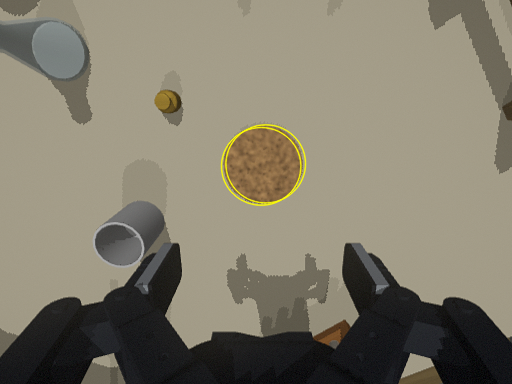

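```bash
cat > seg.py <<'E'
from h import *
from plant import robot
from scipy.optimize import least_squares
def fitc(mask,ci,z,r,x0):
    cs,_=cv2.findContours(mask,cv2.RETR_EXTERNAL,cv2.CHAIN_APPROX_NONE)
    c=max(cs,key=cv2.contourArea)[:,0,:].astype(float)
    P=np.array([unproj(ci,p,z)[:2] for p in c])
    f=lambda q:np.hypot(*(P-q[:2]).T)-q[2]
    s=least_squares(f,[*x0,r],loss='soft_l1',f_scale=.001)
    return s.x.round(4), np.std(f(s.x)).round(4)
def load(t):
    d=np.load(f'pics/{t}.npz');return cv2.imread(f'pics/{t}.png'),{'extrinsics':d['E'],'intrinsics':d['K']}
def sub(mask,c,w):
    m=np.zeros_like(mask);u,v=np.int32(c);m[max(v-w,0):v+w,max(u-w,0):u+w]=mask[max(v-w,0):v+w,max(u-w,0):u+w];return m
E
python3 - <<'E'
from seg import *
def brown(im):
    h=cv2.cvtColor(im,cv2.COLOR_BGR2HSV); m=cv2.inRange(h,(3,85,30),(18,255,255)); return cv2.morphologyEx(m,cv2.MORPH_CLOSE,np.ones((5,5)))
T=robot.camera_info('top');S=robot.camera_info('scene')
t=cv2.imread('pics/top0.png');s=cv2.imread('pics/scene0.png')
for n,w,x0 in [('L','w1',(.57,.32)),('R','w3',(.56,-.318))]:
    im,W=load(w)
    for k,(i,c) in dict(w=(im,W),t=(t,T),s=(s,S)).items():
        p=proj(c,[*x0,.005])[0]; print(n,k,fitc(sub(brown(i),p,60 if k=='w' else 30),c,.005,.05,x0))
im,W=load('w2')
x0=(.612,.009)
for k,(i,c) in dict(w=(im,W),t=(t,T)).items():
    g=i.astype(int).sum(2); p=proj(c,[*x0,.058])[0]
    v=g[int(p[1])-10:int(p[1])+10,int(p[0])-10:int(p[0])+10].mean()
    hi={'w':1.22,'t':1.3}[k]
    m=(g<v*hi).astype(np.uint8)*255; m=sub(cv2.medianBlur(m,5),p,52 if k=='w' else 19)
    cv2.imwrite(f'pics/m{k}.png',m); print('plate',k,v,fitc(m,c,.058,.05,x0))
E
```

```text
L w (array([0.5718, 0.3244, 0.049 ]), np.float64(0.0004))
L t (array([0.5695, 0.3229, 0.047 ]), np.float64(0.001))
L s (array([0.5739, 0.3205, 0.0488]), np.float64(0.0009))
R w (array([ 0.5618, -0.3171,  0.049 ]), np.float64(0.0004))
R t (array([ 0.559 , -0.3175,  0.0473]), np.float64(0.0009))
R s (array([ 0.5636, -0.3189,  0.0492]), np.float64(0.0007))
plate w 260.705 (array([0.613 , 0.0119, 0.0497]), np.float64(0.0006))
plate t 119.305 (array([0.6093, 0.0104, 0.0496]), np.float64(0.0011))
```

Call:
step_arm:
  deltas:
    - {"tx": -50,"ty": 12,"tz": -24,"turn": 3,"gripper": 100}
    - {"tx": -100,"ty": 30,"tz": -48,"turn": 6,"gripper": 100}
    - {"tx": -150,"ty": 50,"tz": -70,"turn": 9,"gripper": 100}
    - {"tx": -160,"ty": 60,"tz": -73,"turn": 9,"gripper": 100}
    - {"tx": -160,"ty": 60,"tz": -73,"turn": 9,"gripper": 100}
    - {"tx": -160,"ty": 60,"tz": -73,"turn": 9,"gripper": 100}
    - {"tx": -160,"ty": 60,"tz": -73,"turn": 9,"gripper": 100}
    - {"tx": -160,"ty": 60,"tz": -73,"turn": 9,"gripper": 100}
    - {"tx": -160,"ty": 60,"tz": -73,"turn": 9,"gripper": 100}
    - {"tx": -160,"ty": 60,"tz": -73,"turn": 9,"gripper": 100}

```text
time: 5.3
tool_pos: [0.3839, -0.3047, 0.2199]
tcp_rot: [-1.507, 0.52, -0.52]
force: [-1.1, -0.2, 0.1]
opening: 0.0852
```

```bash
python3 shot.py w4 beaker,.383,-.304,0; python3 -c "
from plant import robot
from h import *
print(plan(robot.observe(),.383,-.304,.10,-38))"
```

```text
t 5.3 tcp [ 0.3839 -0.3047  0.2199] open 0.08515279404861467 F [-1.12 -0.22  0.09]
('tx -1.1 ty 119.9 tz 0.0 turn -0.1', 'yaw -38.08')
```

View pics/w4_o.png

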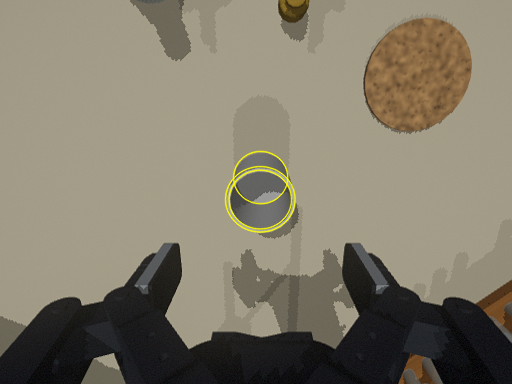

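Call:
step_arm:
  deltas:
    - {"tx": -1,"ty": 30,"tz": 0,"turn": 0,"gripper": 100}
    - {"tx": -1,"ty": 60,"tz": 0,"turn": 0,"gripper": 100}
    - {"tx": -1,"ty": 90,"tz": 0,"turn": 0,"gripper": 100}
    - {"tx": -1,"ty": 110,"tz": 0,"turn": 0,"gripper": 100}
    - {"tx": -1,"ty": 121,"tz": 0,"turn": 0,"gripper": 100}
    - {"tx": -1,"ty": 121,"tz": 0,"turn": 0,"gripper": 100}
    - {"tx": -1,"ty": 121,"tz": 0,"turn": 0,"gripper": 50}
    - {"tx": -1,"ty": 121,"tz": 0,"turn": 0,"gripper": 50}
    - {"tx": -1,"ty": 121,"tz": 0,"turn": 0,"gripper": 50}
    - {"tx": -1,"ty": 121,"tz": 0,"turn": 0,"gripper": 50}
  force: 30

```text
time: 6.6
tool_pos: [0.3834, -0.3044, 0.0998]
tcp_rot: [-1.508, 0.519, -0.522]
force: [0.2, 0.1, 6.6]
opening: 0.0571
```

```bash
python3 shot.py w5 ; python3 -c "
from plant import robot
from h import *
o=robot.observe()
print(plan(o,.6132,.0103,.25,1));print(o['force'],o['wrist_torque'])"
```

```text
t 6.6 tcp [ 0.3834 -0.3044  0.0998] open 0.05708563505219981 F [0.21 0.08 6.63]
('tx -13.0 ty -150.2 tz 389.5 turn -39.1', 'yaw -38.09')
[-1.36648948 -0.0353505   6.67365489] [ 0.0672733   0.06826396 -0.10304041]
```

View pics/w5.png

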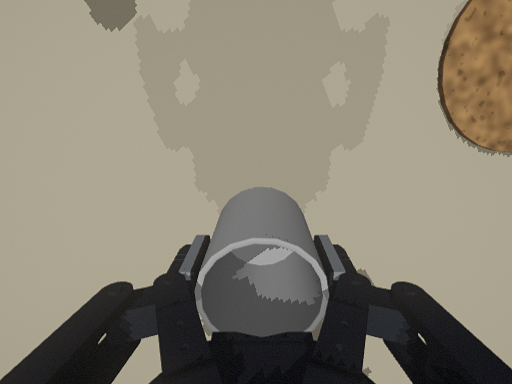

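Call:
step_arm:
  deltas:
    - {"tx": 0,"ty": -30,"tz": 0,"turn": 0,"gripper": 50}
    - {"tx": 0,"ty": -80,"tz": 0,"turn": 0,"gripper": 50}
    - {"tx": 0,"ty": -130,"tz": 10,"turn": -1,"gripper": 50}
    - {"tx": -2,"ty": -150,"tz": 50,"turn": -5,"gripper": 50}
    - {"tx": -3,"ty": -150,"tz": 105,"turn": -10,"gripper": 50}
    - {"tx": -5,"ty": -150,"tz": 160,"turn": -16,"gripper": 50}
    - {"tx": -7,"ty": -150,"tz": 215,"turn": -22,"gripper": 50}
    - {"tx": -9,"ty": -150,"tz": 270,"turn": -28,"gripper": 50}
    - {"tx": -11,"ty": -150,"tz": 325,"turn": -34,"gripper": 50}
    - {"tx": -13,"ty": -150,"tz": 365,"turn": -39,"gripper": 50}

```text
time: 7.9
tool_pos: [0.5988, -0.0057, 0.2489]
tcp_rot: [-1.57, -0.017, 0.017]
force: [0.6, -0.7, -1.9]
opening: 0.0568
```

```bash
python3 -c "
from plant import robot
from h import *
o=robot.observe()
print(plan(o,.6132,.0103,.25,1));print(o['force'],o['wrist_torque'],o['opening'])"
```

```text
('tx 14.8 ty -1.0 tz 15.7 turn 0.2', 'yaw 1.25')
[ 0.61859579 -0.7103637  -1.92249497] [-0.02819017 -0.03997119  0.04336782] 0.05679424234039048
```

Call:
step_arm:
  deltas:
    - {"tx": 8,"ty": 0,"tz": 10,"turn": 0,"gripper": 50}
    - {"tx": 15,"ty": 0,"tz": 15.5,"turn": 0,"gripper": 50}
    - {"tx": 15,"ty": 20,"tz": 15.5,"turn": 0,"gripper": 50}
    - {"tx": 15,"ty": 45,"tz": 15.5,"turn": 0,"gripper": 50}
    - {"tx": 15,"ty": 65,"tz": 15.5,"turn": 0,"gripper": 50}
    - {"tx": 15,"ty": 76,"tz": 15.5,"turn": 0,"gripper": 50}
    - {"tx": 15,"ty": 80,"tz": 15.5,"turn": 0,"gripper": 50}
    - {"tx": 15,"ty": 80,"tz": 15.5,"turn": 0,"gripper": 50}
    - {"tx": 15,"ty": 80,"tz": 15.5,"turn": 0,"gripper": 50}
    - {"tx": 15,"ty": 80,"tz": 15.5,"turn": 0,"gripper": 50}

```text
time: 9.15
tool_pos: [0.6129, 0.007, 0.1695]
tcp_rot: [-1.571, -0.014, 0.012]
force: [-0.5, -0.2, -0.7]
opening: 0.0569
```

```bash
python3 shot.py w6 plate,.6132,.0103,0 beaker,.6132,.0103,.069; python3 -c "
from plant import robot
from h import *
o=robot.observe()
cv2.imwrite('pics/s6.png',crop(robot.camera('scene'),200,150,150,130,4))
print(plan(o,.6132,.0103,.158,1));print(o['force'],o['wrist_torque'],o['opening'])"
```

```text
t 9.15 tcp [0.6129 0.007  0.1695] open 0.05693242538378184 F [-0.47 -0.2  -0.71]
('tx 0.4 ty 11.4 tz 3.3 turn -0.1', 'yaw 0.93')
[-0.0382396   0.32472913 -0.77534389] [0.01985598 0.06053006 0.0275711 ] 0.05671491285964476
```

View pics/w6_o.png

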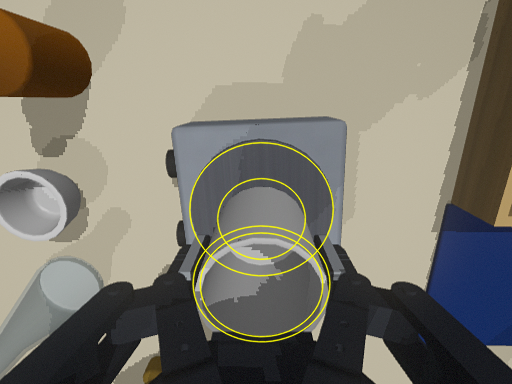

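View pics/s6.png

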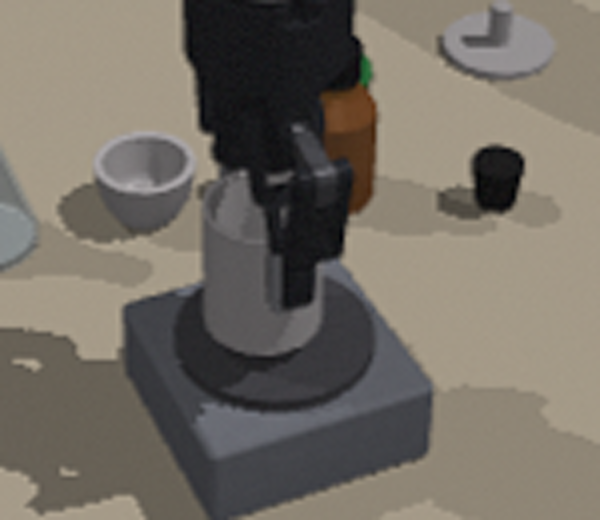

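Call:
step_arm:
  deltas:
    - {"tx": 0,"ty": 2,"tz": 3,"turn": 0,"gripper": 50}
    - {"tx": 0,"ty": 4,"tz": 3.3,"turn": 0,"gripper": 50}
    - {"tx": 0,"ty": 6,"tz": 3.3,"turn": 0,"gripper": 50}
    - {"tx": 0,"ty": 7.5,"tz": 3.3,"turn": 0,"gripper": 50}
    - {"tx": 0,"ty": 9,"tz": 3.3,"turn": 0,"gripper": 50}
    - {"tx": 0,"ty": 10,"tz": 3.3,"turn": 0,"gripper": 50}
    - {"tx": 0,"ty": 10.5,"tz": 3.3,"turn": 0,"gripper": 50}
    - {"tx": 0,"ty": 11,"tz": 3.3,"turn": 0,"gripper": 50}
    - {"tx": 0,"ty": 11,"tz": 3.3,"turn": 0,"gripper": 50}
    - {"tx": 0,"ty": 11,"tz": 3.3,"turn": 0,"gripper": 50}

```text
time: 10.5
tool_pos: [0.6126, 0.0103, 0.158]
tcp_rot: [-1.571, -0.013, 0.013]
force: [-0.6, -0.2, -0.3]
opening: 0.0563
```

```bash
python3 -c "
from plant import robot
from h import *
o=robot.observe()
cv2.imwrite('pics/s7.png',crop(robot.camera('scene'),200,150,150,130,4))
print(plan(o,.6132,.0103,.158,1));print(o['force'],o['wrist_torque'],o['opening'])"
```

```text
('tx 0.6 ty -0.0 tz -0.0 turn -0.1', 'yaw 0.92')
[-0.60161336 -0.17791086 -0.31053285] [-0.06193316 -0.01523569 -0.02402361] 0.0563237542712126
```

View pics/s7.png

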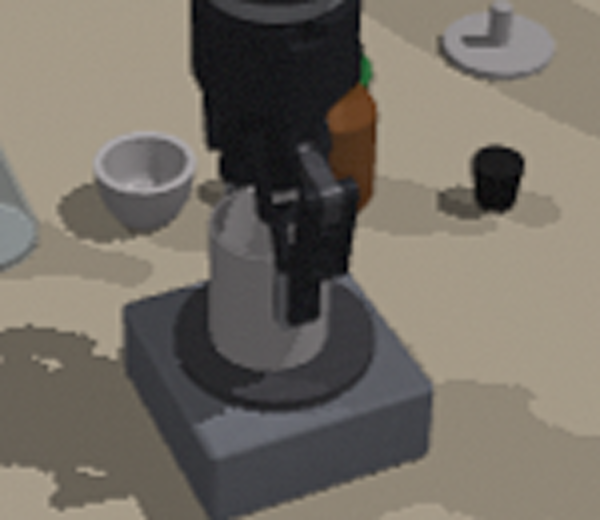

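Call:
step_arm:
  deltas:
    - {"tx": 0,"ty": 0.5,"tz": 0,"turn": 0,"gripper": 50}
    - {"tx": 0,"ty": 1,"tz": 0,"turn": 0,"gripper": 50}
    - {"tx": 0,"ty": 1,"tz": 0,"turn": 0,"gripper": 50}
    - {"tx": 0,"ty": 1,"tz": 0,"turn": 0,"gripper": 72}
    - {"tx": 0,"ty": 1,"tz": 0,"turn": 0,"gripper": 85}
    - {"tx": 0,"ty": 1,"tz": 0,"turn": 0,"gripper": 100}
    - {"tx": 0,"ty": -20,"tz": 0,"turn": 0,"gripper": 100}
    - {"tx": 0,"ty": -60,"tz": 0,"turn": 0,"gripper": 100}
    - {"tx": 0,"ty": -110,"tz": 0,"turn": 0,"gripper": 100}
    - {"tx": 0,"ty": -130,"tz": 0,"turn": 0,"gripper": 100}

```text
time: 11.8
tool_pos: [0.6138, 0.0101, 0.2909]
tcp_rot: [-1.571, -0.016, 0.009]
force: [0.3, -0.4, -0.7]
opening: 0.0855
```

```bash
python3 shot.py w8 plate,.6132,.0103,0 beaker,.6132,.0103,.058; python3 -c "
from plant import robot
from h import *
o=robot.observe()
cv2.imwrite('pics/scene8.png',robot.camera('scene'))
cv2.imwrite('pics/top8.png',robot.camera('top'))
print(plan(o,.352,.268,.22,37))"
```

```text
t 11.8 tcp [0.6138 0.0101 0.2909] open 0.08551757913756843 F [ 0.27 -0.45 -0.66]
('tx -258.9 ty 70.6 tz 261.9 turn -36.1', 'yaw 0.91')
```

View pics/w8_o.png

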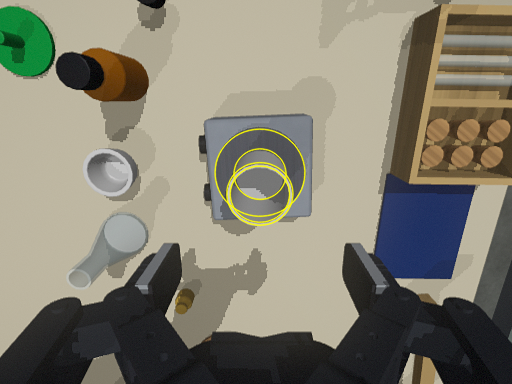

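View pics/scene8.png

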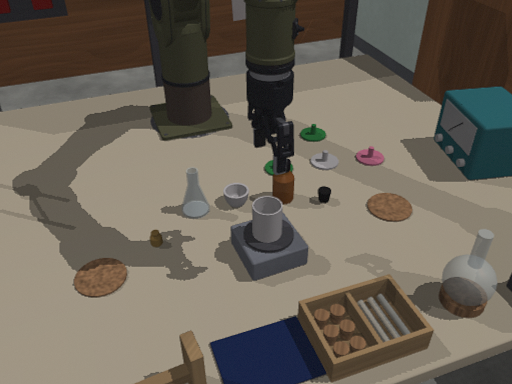

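Run:
```python
from seg import *
im,W=load('w8')
a=crop(im,195,110,130,130,4);cv2.imwrite('pics/w8z.png',a)
```

```text
(no output)
```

View pics/w8z.png

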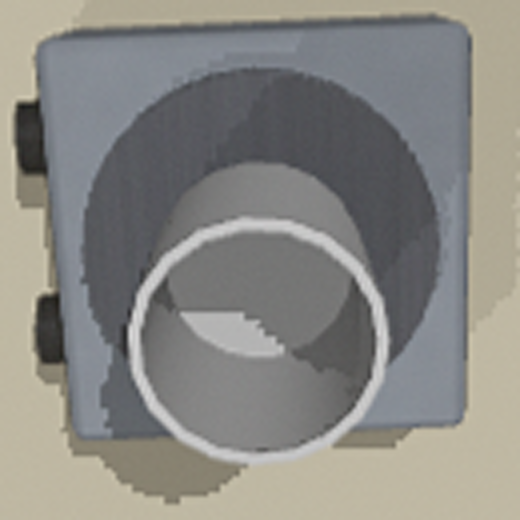

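Call:
step_arm:
  deltas:
    - {"tx": -30,"ty": 0,"tz": 30,"turn": -4,"gripper": 90}
    - {"tx": -65,"ty": 10,"tz": 65,"turn": -8,"gripper": 80}
    - {"tx": -100,"ty": 20,"tz": 100,"turn": -12,"gripper": 70}
    - {"tx": -135,"ty": 30,"tz": 138,"turn": -17,"gripper": 60}
    - {"tx": -170,"ty": 40,"tz": 173,"turn": -22,"gripper": 60}
    - {"tx": -205,"ty": 50,"tz": 208,"turn": -27,"gripper": 60}
    - {"tx": -240,"ty": 60,"tz": 243,"turn": -32,"gripper": 60}
    - {"tx": -259,"ty": 70,"tz": 262,"turn": -36,"gripper": 60}
    - {"tx": -259,"ty": 70,"tz": 262,"turn": -36,"gripper": 60}
    - {"tx": -259,"ty": 70,"tz": 262,"turn": -36,"gripper": 60}

```text
time: 13.2
tool_pos: [0.3498, 0.2671, 0.2174]
tcp_rot: [-1.513, -0.502, 0.504]
force: [0.1, -1.1, -0.0]
opening: 0.0512
```

```bash
python3 shot.py w9 lid,.352,.268,0; python3 -c "
from plant import robot
from h import *
print(plan(robot.observe(),.352,.268,.22,37))"
```

```text
t 13.2 tcp [0.3498 0.2671 0.2174] open 0.05122248632488251 F [ 0.12 -1.07 -0.03]
('tx 2.1 ty -2.4 tz -0.2 turn -0.2', 'yaw 36.76')
```

View pics/w9_o.png

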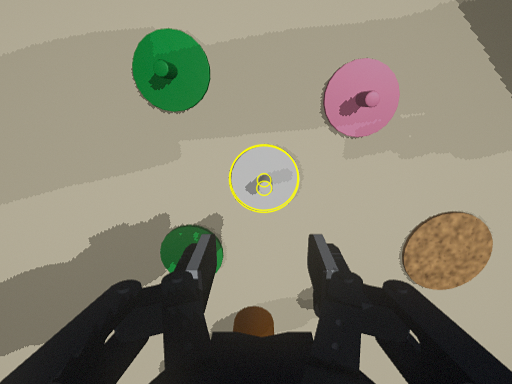

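Run:
```python
from seg import *
im,W=load('w9')
h=cv2.cvtColor(im,cv2.COLOR_BGR2HSV); m=((h[...,1]<25)&(h[...,2]>90)).astype(np.uint8)*255
m=sub(cv2.morphologyEx(m,cv2.MORPH_CLOSE,np.ones((7,7))),(264,179),45)
print(fitc(m,W,.006,.036,(.352,.268)))
cv2.imwrite('pics/w9z.png',crop(im,214,130,100,100,5))
```

```text
(array([0.353 , 0.2694, 0.0354]), np.float64(0.0003))
```

View pics/w9z.png

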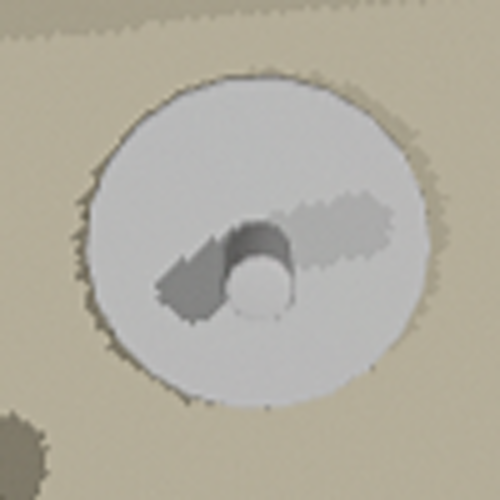

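Call:
step_arm:
  deltas:
    - {"tx": 3.3,"ty": 20,"tz": -0.5,"turn": 0,"gripper": 38}
    - {"tx": 3.3,"ty": 50,"tz": -0.5,"turn": 0,"gripper": 38}
    - {"tx": 3.3,"ty": 80,"tz": -0.5,"turn": 0,"gripper": 38}
    - {"tx": 3.3,"ty": 105,"tz": -0.5,"turn": 0,"gripper": 38}
    - {"tx": 3.3,"ty": 120,"tz": -0.5,"turn": 0,"gripper": 38}
    - {"tx": 3.3,"ty": 126,"tz": -0.5,"turn": 0,"gripper": 38}
    - {"tx": 3.3,"ty": 126,"tz": -0.5,"turn": 0,"gripper": 38}
    - {"tx": 3.3,"ty": 126,"tz": -0.5,"turn": 0,"gripper": 38}
    - {"tx": 3.3,"ty": 126,"tz": -0.5,"turn": 0,"gripper": 38}
    - {"tx": 3.3,"ty": 126,"tz": -0.5,"turn": 0,"gripper": 38}

```text
time: 14.5
tool_pos: [0.3538, 0.2686, 0.092]
tcp_rot: [-1.512, -0.503, 0.501]
force: [-0.9, 0.1, 0.4]
opening: 0.0327
```

```bash
python3 shot.py w10 lid,.3527,.2687,0; python3 -c "
from plant import robot
from h import *
cv2.imwrite('pics/s10.png',crop(robot.camera('scene'),270,100,120,100,5))
print(plan(robot.observe(),.3527,.2687,.086))"
```

```text
t 14.5 tcp [0.3538 0.2686 0.092 ] open 0.03266051454088689 F [-0.88  0.12  0.42]
('tx -0.5 ty 5.9 tz 0.5 turn 0.0', 'yaw 36.84')
```

View pics/w10_o.png

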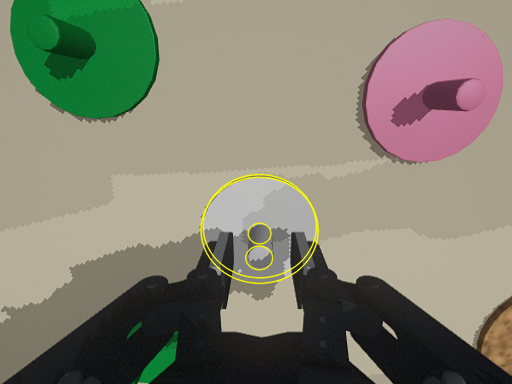

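View pics/s10.png

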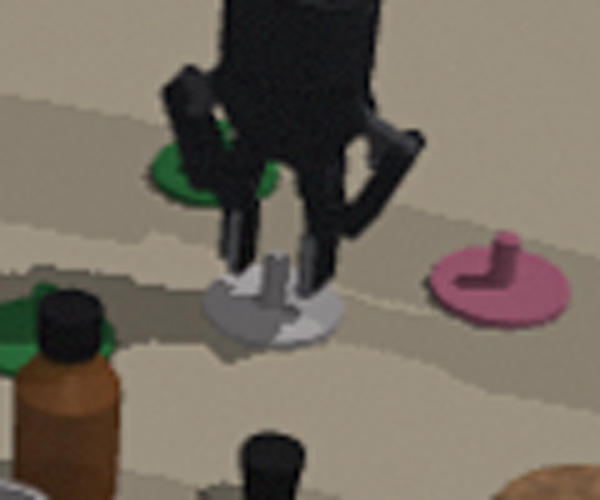

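Call:
step_arm:
  deltas:
    - {"tx": -0.5,"ty": 3,"tz": 0.5,"turn": 0,"gripper": 38}
    - {"tx": -0.5,"ty": 6,"tz": 0.5,"turn": 0,"gripper": 38}
    - {"tx": -0.5,"ty": 6,"tz": 0.5,"turn": 0,"gripper": 38}
    - {"tx": -0.5,"ty": 6,"tz": 0.5,"turn": 0,"gripper": 25}
    - {"tx": -0.5,"ty": 6,"tz": 0.5,"turn": 0,"gripper": 15}
    - {"tx": -0.5,"ty": 6,"tz": 0.5,"turn": 0,"gripper": 8}
    - {"tx": -0.5,"ty": 6,"tz": 0.5,"turn": 0,"gripper": 8}
    - {"tx": -0.5,"ty": 6,"tz": 0.5,"turn": 0,"gripper": 8}
    - {"tx": -0.5,"ty": 6,"tz": 0.5,"turn": 0,"gripper": 8}
    - {"tx": -0.5,"ty": 6,"tz": 0.5,"turn": 0,"gripper": 8}
  force: 30

```text
time: 15.85
tool_pos: [0.3519, 0.2696, 0.0861]
tcp_rot: [-1.512, -0.505, 0.504]
force: [0.8, -1.9, 5.9]
opening: 0.0125
```

```bash
python3 shot.py w11 ; python3 -c "
from plant import robot
from h import *
cv2.imwrite('pics/s11.png',crop(robot.camera('scene'),270,100,120,100,5))
print(plan(robot.observe(),.6132,.0103,.29,1))"
```

```text
t 15.85 tcp [0.3519 0.2696 0.0861] open 0.012457606511814667 F [ 0.76 -1.93  5.95]
('tx 53.3 ty -203.7 tz -364.4 turn 35.9', 'yaw 36.91')
```

View pics/s11.png

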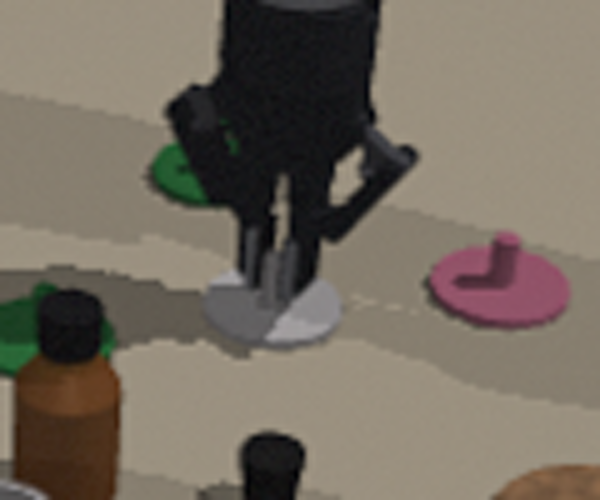

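Call:
step_arm:
  deltas:
    - {"tx": 0,"ty": -15,"tz": 0,"turn": 0,"gripper": 8}
    - {"tx": 0,"ty": -60,"tz": 0,"turn": 0,"gripper": 8}
    - {"tx": 0,"ty": -110,"tz": 0,"turn": 0,"gripper": 8}
    - {"tx": 5,"ty": -160,"tz": -30,"turn": 2,"gripper": 8}
    - {"tx": 12,"ty": -190,"tz": -80,"turn": 7,"gripper": 8}
    - {"tx": 20,"ty": -203,"tz": -135,"turn": 13,"gripper": 8}
    - {"tx": 28,"ty": -203,"tz": -190,"turn": 19,"gripper": 8}
    - {"tx": 36,"ty": -203,"tz": -245,"turn": 25,"gripper": 8}
    - {"tx": 44,"ty": -203,"tz": -300,"turn": 31,"gripper": 8}
    - {"tx": 50,"ty": -203,"tz": -345,"turn": 36,"gripper": 8}

```text
time: 17.2
tool_pos: [0.5999, 0.0219, 0.2882]
tcp_rot: [-1.571, -0.009, 0.01]
force: [0.9, 0.3, -0.9]
opening: 0.0126
```

```bash
python3 -c "
from plant import robot
from h import *
o=robot.observe()
print(plan(o,.6132,.0103,.235,1));print(o['force'],o['wrist_torque'],o['opening'])"
```

```text
('tx 13.2 ty 53.2 tz -11.8 turn -0.3', 'yaw 0.69')
[ 0.94593346  0.31330438 -0.85638933] [ 0.04332461 -0.03238632  0.03870305] 0.012614407874979819
```

Call:
step_arm:
  deltas:
    - {"tx": 10,"ty": 0,"tz": -10,"turn": 0,"gripper": 8}
    - {"tx": 14,"ty": 8,"tz": -13,"turn": 0,"gripper": 8}
    - {"tx": 14,"ty": 25,"tz": -13,"turn": 0,"gripper": 8}
    - {"tx": 14,"ty": 42,"tz": -13,"turn": 0,"gripper": 8}
    - {"tx": 14,"ty": 51,"tz": -13,"turn": 0,"gripper": 8}
    - {"tx": 14,"ty": 53,"tz": -13,"turn": 0,"gripper": 8}
    - {"tx": 14,"ty": 53,"tz": -13,"turn": 0,"gripper": 8}
    - {"tx": 14,"ty": 53,"tz": -13,"turn": 0,"gripper": 8}
    - {"tx": 14,"ty": 53,"tz": -13,"turn": 0,"gripper": 8}
    - {"tx": 14,"ty": 53,"tz": -13,"turn": 0,"gripper": 8}

```text
time: 18.45
tool_pos: [0.6132, 0.0111, 0.2361]
tcp_rot: [-1.571, -0.013, 0.012]
force: [-0.3, 0.5, 0.2]
opening: 0.0125
```

```bash
python3 shot.py w12 beaker,.6132,.0103,.058 lid,.6132,.0103,.149; python3 -c "
from plant import robot
from h import *
o=robot.observe()
im=robot.camera('scene');S=robot.camera_info('scene')
a=crop(im,215,130,110,120,5);cv2.imwrite('pics/s12.png',a)
print(plan(o,.6132,.0103,.215,1))"
```

```text
t 18.45 tcp [0.6132 0.0111 0.2361] open 0.012522179176520981 F [-0.33  0.46  0.19]
('tx 0.0 ty 21.1 tz -0.9 turn -0.1', 'yaw 0.92')
```

View pics/w12_o.png

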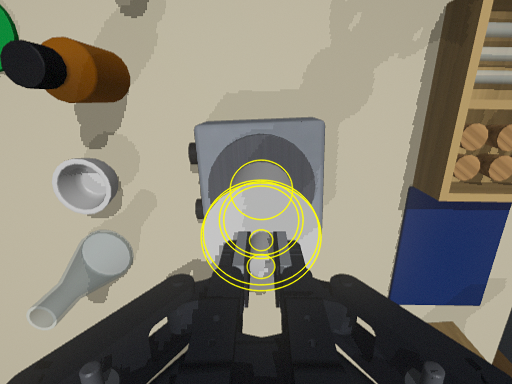

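View pics/s12.png

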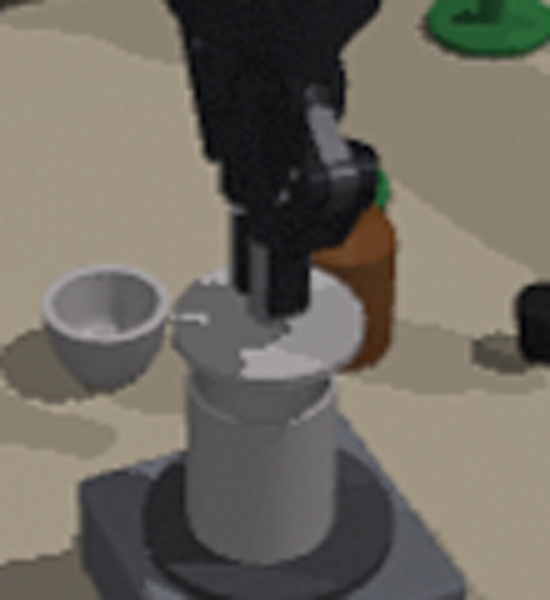

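Run:
```python
from seg import *
im,W=load('w12')
cv2.imwrite('pics/w12z.png',crop(im,190,120,140,180,4))
im2,W2=load('w8')
g=cv2.cvtColor(im2,cv2.COLOR_BGR2GRAY)
for th in (150,165):
    m=sub(cv2.morphologyEx(((g>th)*255).astype(np.uint8),cv2.MORPH_CLOSE,np.ones((3,3))),(260,195),38)
    m[:160]=0
    cs,_=cv2.findContours(m,cv2.RETR_EXTERNAL,2);print(th,[int(cv2.contourArea(c)) for c in cs if cv2.contourArea(c)>20], fitc(m,W2,.128,.029,(.613,.01)))
cv2.imwrite('pics/m8.png',m)
```

```text
150 [3488] (array([0.6152, 0.0055, 0.031 ]), np.float64(0.0045))
165 [3444] (array([0.6152, 0.0054, 0.0309]), np.float64(0.0046))
```

View pics/w12z.png

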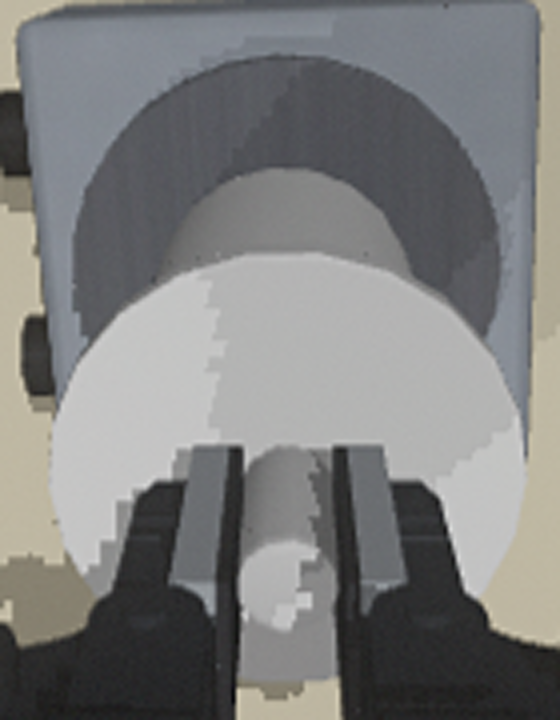

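Run:
```python
from seg import *
im,W=load('w8')
f=lambda u,v,u0,v0:(u0+(u+.5)/4-.5,v0+(v+.5)/4-.5)
a=[unproj(W,f(*p,195,110),.128)[:2] for p in [(258,216),(258,465),(128,340),(389,340)]]
print('rim',np.round(a,4),np.mean(a[:2],0)[1],np.mean(a[2:],0)[0])
a=[unproj(W,f(*p,195,110),.058)[:2] for p in [(260,68),(83,235),(440,235)]]
print('plate',np.round(a,4))
im,W=load('w12')
a=[unproj(W,f(*p,190,120),.156)[:2] for p in [(287,253),(50,450),(527,450),(287,683)]]
print('lid',np.round(a,4))
```

```text
rim [[ 0.6126  0.038 ]
 [ 0.6134 -0.0198]
 [ 0.5845  0.0098]
 [ 0.6417  0.0106]] 0.00907324991612133 0.6131004805656955
plate [[0.6126 0.0624]
 [0.5642 0.0164]
 [0.6631 0.0179]]
lid [[ 0.6131  0.0464]
 [ 0.5785  0.0154]
 [ 0.6491  0.0165]
 [ 0.6142 -0.025 ]]
```

Run:
```python
from seg import *
im,W=load('w8')
f=lambda u,v,u0,v0:(u0+(u+.5)/4-.5,v0+(v+.5)/4-.5)
print('base far edge',unproj(W,f(262,163,195,110),.058)[:2])
t=cv2.imread('pics/top8.png');T=robot.camera_info('top')
a=cv2.convertScaleAbs(crop(t,230,95,66,66,8),alpha=1.5);cv2.imwrite('pics/t8z.png',a)
s=cv2.imread('pics/scene8.png');cv2.imwrite('pics/s8z.png',cv2.convertScaleAbs(crop(s,225,190,90,90,6),alpha=1.5))
```

```text
base far edge [0.61347672 0.03718409]
```

View pics/t8z.png

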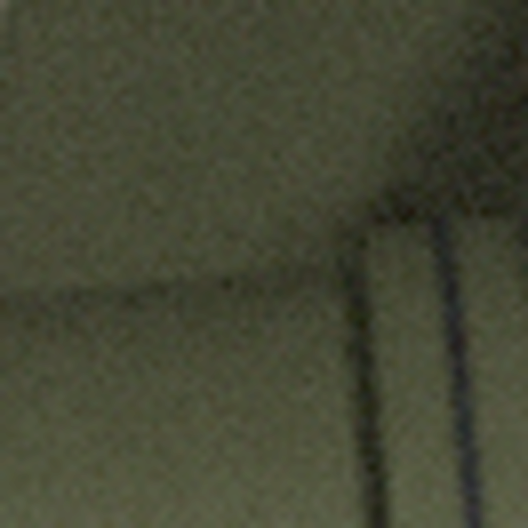

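View pics/s8z.png

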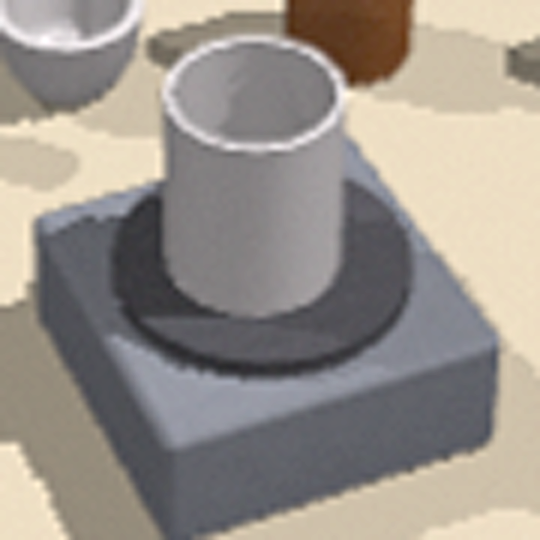

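Call:
step_arm:
  deltas:
    - {"tx": -0.5,"ty": 4,"tz": -2,"turn": 0,"gripper": 8}
    - {"tx": -0.5,"ty": 9,"tz": -2,"turn": 0,"gripper": 8}
    - {"tx": -0.5,"ty": 13,"tz": -2,"turn": 0,"gripper": 8}
    - {"tx": -0.5,"ty": 16,"tz": -2,"turn": 0,"gripper": 8}
    - {"tx": -0.5,"ty": 18,"tz": -2,"turn": 0,"gripper": 8}
    - {"tx": -0.5,"ty": 19,"tz": -2,"turn": 0,"gripper": 8}
    - {"tx": -0.5,"ty": 20,"tz": -2,"turn": 0,"gripper": 8}
    - {"tx": -0.5,"ty": 20.5,"tz": -2,"turn": 0,"gripper": 8}
    - {"tx": -0.5,"ty": 20.5,"tz": -2,"turn": 0,"gripper": 8}
    - {"tx": -0.5,"ty": 20.5,"tz": -2,"turn": 0,"gripper": 8}

```text
time: 19.8
tool_pos: [0.6126, 0.0092, 0.2155]
tcp_rot: [-1.571, -0.013, 0.013]
force: [0.5, 0.2, -0.0]
opening: 0.0127
```

```bash
python3 -c "
from plant import robot
from h import *
o=robot.observe()
im=robot.camera('scene');S=robot.camera_info('scene')
a=crop(im,215,130,110,120,5);cv2.imwrite('pics/s13.png',a)
print(plan(o,.6132,.0103,.215,1));print(o['tool_pos'],o['force'],o['wrist_torque'])"
```

```text
('tx 0.6 ty 0.5 tz 1.1 turn -0.1', 'yaw 0.92')
[0.61262335 0.00923784 0.2154517 ] [ 0.47852074  0.23919296 -0.03218972] [ 0.00040421 -0.01825835 -0.08141637]
```

View pics/s13.png

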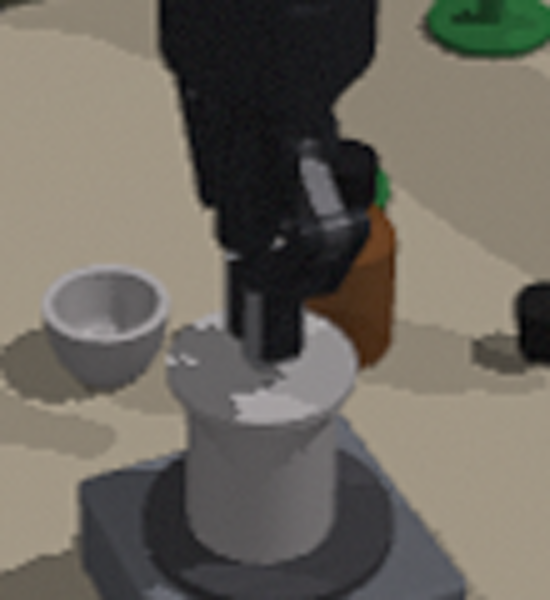

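Call:
step_arm:
  deltas:
    - {"tx": 0.3,"ty": 0.7,"tz": 0,"turn": 0,"gripper": 8}
    - {"tx": 0.3,"ty": 1.5,"tz": 0,"turn": 0,"gripper": 8}
    - {"tx": 0.3,"ty": 1.5,"tz": 0,"turn": 0,"gripper": 8}
    - {"tx": 0.3,"ty": 1.5,"tz": 0,"turn": 0,"gripper": 18}
    - {"tx": 0.3,"ty": 1.5,"tz": 0,"turn": 0,"gripper": 30}
    - {"tx": 0.3,"ty": 1.5,"tz": 0,"turn": 0,"gripper": 45}
    - {"tx": 0.3,"ty": 1.5,"tz": 0,"turn": 0,"gripper": 45}
    - {"tx": 0.3,"ty": -15,"tz": 0,"turn": 0,"gripper": 45}
    - {"tx": 0.3,"ty": -50,"tz": 0,"turn": 0,"gripper": 60}
    - {"tx": 0.3,"ty": -85,"tz": 0,"turn": 0,"gripper": 60}

```text
time: 21.1
tool_pos: [0.613, 0.0094, 0.3024]
tcp_rot: [-1.57, -0.013, 0.012]
force: [-0.1, -0.4, 0.3]
opening: 0.0511
```

```bash
python3 shot.py w14; python3 -c "
from plant import robot
from h import *
o=robot.observe()
im=robot.camera('scene')
a=crop(im,215,130,110,120,5);cv2.imwrite('pics/s14.png',a)
w=cv2.imread('pics/w14.png');cv2.imwrite('pics/w14z.png',crop(w,185,100,150,150,4))
print(plan(o,.43,-.095,.30,-12))"
```

```text
t 21.1 tcp [0.613  0.0094 0.3024] open 0.05114120258233154 F [-0.06 -0.41  0.26]
('tx -186.8 ty 5.6 tz -102.3 turn 12.9', 'yaw 0.92')
```

View pics/s14.png

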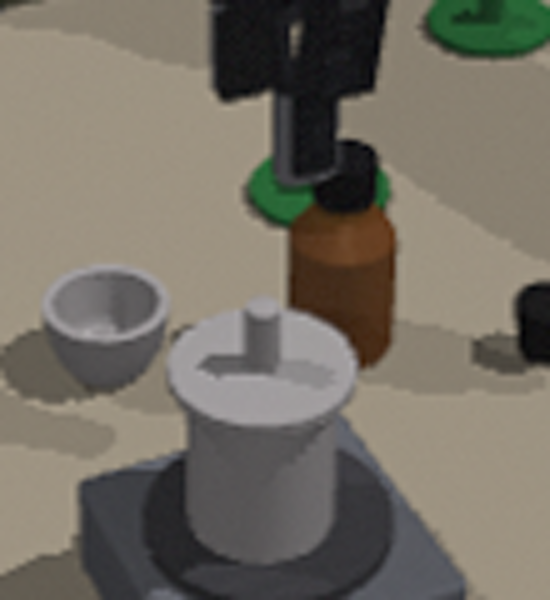

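View pics/w14z.png

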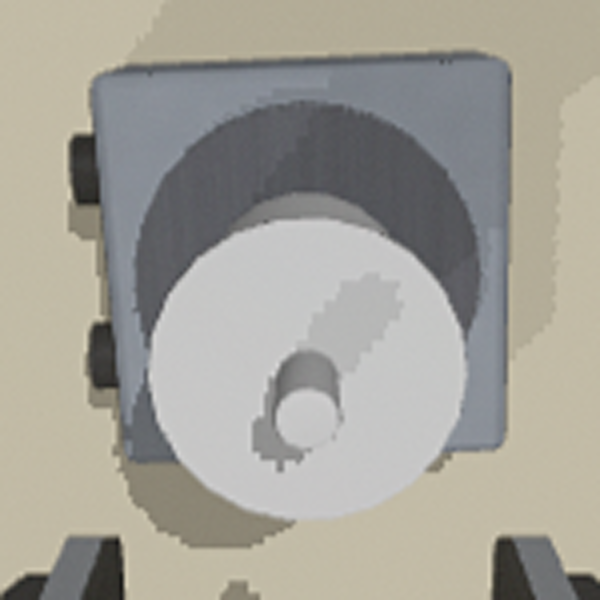

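Call:
step_arm:
  deltas:
    - {"tx": -50,"ty": 0,"tz": -28,"turn": 4,"gripper": 65}
    - {"tx": -100,"ty": 3,"tz": -55,"turn": 8,"gripper": 65}
    - {"tx": -150,"ty": 5,"tz": -82,"turn": 12,"gripper": 65}
    - {"tx": -187,"ty": 6,"tz": -102,"turn": 13,"gripper": 65}
    - {"tx": -187,"ty": 6,"tz": -102,"turn": 13,"gripper": 65}
    - {"tx": -187,"ty": 6,"tz": -102,"turn": 13,"gripper": 65}
    - {"tx": -187,"ty": 6,"tz": -102,"turn": 13,"gripper": 65}
    - {"tx": -187,"ty": 6,"tz": -102,"turn": 13,"gripper": 65}
    - {"tx": -187,"ty": 6,"tz": -102,"turn": 13,"gripper": 65}
    - {"tx": -187,"ty": 6,"tz": -102,"turn": 13,"gripper": 65}

```text
time: 22.45
tool_pos: [0.4277, -0.0956, 0.2943]
tcp_rot: [-1.564, 0.165, -0.165]
force: [0.4, -0.2, -0.1]
opening: 0.0555
```

```bash
python3 shot.py w15 flask,.43,-.095,0; python3 -c "
from plant import robot
from h import *
w=cv2.imread('pics/w15_o.png');cv2.imwrite('pics/w15z.png',crop(w,190,100,150,150,4))
w=cv2.imread('pics/w15.png');cv2.imwrite('pics/w15y.png',crop(w,190,100,150,150,4))
print(plan(robot.observe(),.43,-.095,.30,-12))"
```

```text
t 22.45 tcp [ 0.4277 -0.0956  0.2943] open 0.055514265019547385 F [ 0.38 -0.24 -0.1 ]
('tx 2.2 ty -5.7 tz 1.2 turn -0.1', 'yaw -12.06')
```

View pics/w15z.png

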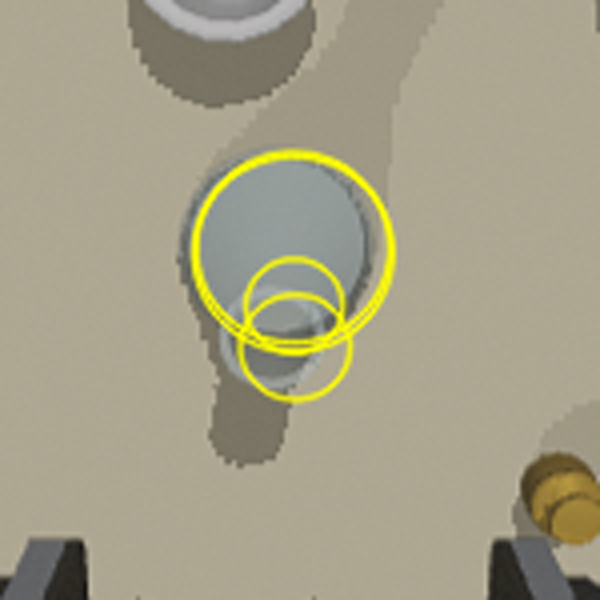

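View pics/w15y.png

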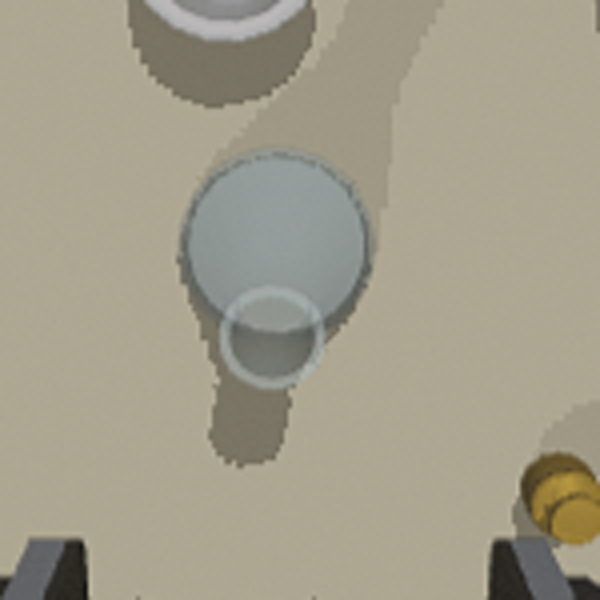

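Run:
```python
from seg import *
im,W=load('w15')
f=lambda u,v,u0,v0:(u0+(u+.5)/4-.5,v0+(v+.5)/4-.5)
a=[unproj(W,f(*p,190,100),.110)[:2] for p in [(273,285),(273,389),(219,337),(327,337)]]
print(np.round(np.mean(a[:2],0),4),np.round(np.mean(a[2:],0),4), np.linalg.norm(a[3]-a[2]))
print(unproj(W,f(277,247,190,100),.004))
x,y=np.mean(a,0)
print(plan(robot.observe(),x,y,.095+.0539,-12))
```

```text
[ 0.4255 -0.0916] [ 0.4255 -0.0914] 0.025562097442587493
[ 0.42534446 -0.09222723  0.004     ]
('tx -3.0 ty 145.4 tz 3.7 turn -0.1', 'yaw -12.06')
```

Call:
step_arm:
  deltas:
    - {"tx": -3,"ty": 30,"tz": 3.5,"turn": 0,"gripper": 60}
    - {"tx": -3,"ty": 70,"tz": 3.5,"turn": 0,"gripper": 60}
    - {"tx": -3,"ty": 110,"tz": 3.5,"turn": 0,"gripper": 60}
    - {"tx": -3,"ty": 135,"tz": 3.5,"turn": 0,"gripper": 60}
    - {"tx": -3,"ty": 145,"tz": 3.5,"turn": 0,"gripper": 60}
    - {"tx": -3,"ty": 145,"tz": 3.5,"turn": 0,"gripper": 45}
    - {"tx": -3,"ty": 145,"tz": 3.5,"turn": 0,"gripper": 35}
    - {"tx": -3,"ty": 145,"tz": 3.5,"turn": 0,"gripper": 20}
    - {"tx": -3,"ty": 145,"tz": 3.5,"turn": 0,"gripper": 20}
    - {"tx": -3,"ty": 145,"tz": 3.5,"turn": 0,"gripper": 20}
  force: 30

```text
time: 23.75
tool_pos: [0.4255, -0.0918, 0.1498]
tcp_rot: [-1.564, 0.165, -0.166]
force: [-1.0, 0.3, 5.0]
opening: 0.0254
```

```bash
python3 shot.py w16;python3 -c "
from plant import robot
from h import *
o=robot.observe()
print(plan(o,.47,-.09,.33,-12),plan(o,.5717,.3228,.33,29));print(o['force'],o['wrist_torque'],o['opening'])"
```

```text
t 23.75 tcp [ 0.4255 -0.0918  0.1498] open 0.02544760638229517 F [-1.02  0.34  5.  ]
('tx 43.3 ty -180.2 tz 11.1 turn -0.1', 'yaw -12.09') ('tx 56.3 ty -180.1 tz 436.1 turn -41.1', 'yaw -12.09')
[-1.38563165  0.03566828  6.88419802] [0.03819599 0.04859462 0.057691  ] 0.02508899871992147
```

View pics/w16.png

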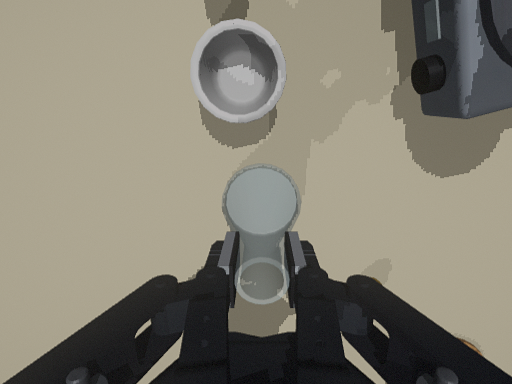

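Call:
step_arm:
  deltas:
    - {"tx": 0,"ty": -15,"tz": 0,"turn": 0,"gripper": 20}
    - {"tx": 0,"ty": -60,"tz": 0,"turn": 0,"gripper": 20}
    - {"tx": 0,"ty": -110,"tz": 0,"turn": 0,"gripper": 20}
    - {"tx": 0,"ty": -155,"tz": 5,"turn": 0,"gripper": 20}
    - {"tx": 3,"ty": -180,"tz": 30,"turn": -3,"gripper": 20}
    - {"tx": 9,"ty": -180,"tz": 75,"turn": -8,"gripper": 20}
    - {"tx": 15,"ty": -180,"tz": 125,"turn": -13,"gripper": 20}
    - {"tx": 22,"ty": -180,"tz": 180,"turn": -18,"gripper": 20}
    - {"tx": 29,"ty": -180,"tz": 235,"turn": -23,"gripper": 20}
    - {"tx": 36,"ty": -180,"tz": 285,"turn": -28,"gripper": 20}

```text
time: 25.05
tool_pos: [0.5204, 0.181, 0.329]
tcp_rot: [-1.56, -0.22, 0.221]
force: [0.4, -0.6, -1.9]
opening: 0.0256
```

```bash
python3 -c "
from plant import robot
from h import *
o=robot.observe()
print(plan(o,.5717,.3228,.175,29));print(o['force'],o['opening'],o['tool_pos'])"
```

```text
('tx 88.7 ty 153.9 tz 122.1 turn -12.9', 'yaw 16.10')
[ 0.37475377 -0.60908472 -1.92056856] 0.025643737372232543 [0.52039539 0.18098407 0.3290179 ]
```

Call:
step_arm:
  deltas:
    - {"tx": 28,"ty": 0,"tz": 38,"turn": -5,"gripper": 20}
    - {"tx": 60,"ty": 5,"tz": 82,"turn": -10,"gripper": 20}
    - {"tx": 82,"ty": 20,"tz": 112,"turn": -13,"gripper": 20}
    - {"tx": 88.5,"ty": 50,"tz": 122,"turn": -13,"gripper": 20}
    - {"tx": 88.5,"ty": 90,"tz": 122,"turn": -13,"gripper": 20}
    - {"tx": 88.5,"ty": 125,"tz": 122,"turn": -13,"gripper": 20}
    - {"tx": 88.5,"ty": 145,"tz": 122,"turn": -13,"gripper": 20}
    - {"tx": 88.5,"ty": 152,"tz": 122,"turn": -13,"gripper": 20}
    - {"tx": 88.5,"ty": 154,"tz": 122,"turn": -13,"gripper": 20}
    - {"tx": 88.5,"ty": 154,"tz": 122,"turn": -13,"gripper": 20}

```text
time: 26.3
tool_pos: [0.5723, 0.3215, 0.1766]
tcp_rot: [-1.533, -0.397, 0.394]
force: [-0.4, -0.3, -1.3]
opening: 0.0253
```

```bash
python3 shot.py w17;python3 -c "
from plant import robot
from h import *
o=robot.observe()
cv2.imwrite('pics/s17.png',cv2.convertScaleAbs(crop(robot.camera('scene'),330,120,120,110,5),alpha=1.3))
w=cv2.imread('pics/w17.png');cv2.imwrite('pics/w17z.png',crop(w,180,110,165,200,3.5))
print(plan(o,.5717,.3228,.155,29));print(o['force'],o['opening'],o['tool_pos'])"
```

```text
t 26.3 tcp [0.5723 0.3215 0.1766] open 0.025307615791973926 F [-0.41 -0.34 -1.34]
('tx 0.0 ty 21.7 tz 1.4 turn -0.1', 'yaw 28.91')
[ 0.66940117 -0.55657364 -1.42416769] 0.025045651512028182 [0.57231635 0.32148945 0.17666424]
```

View pics/s17.png

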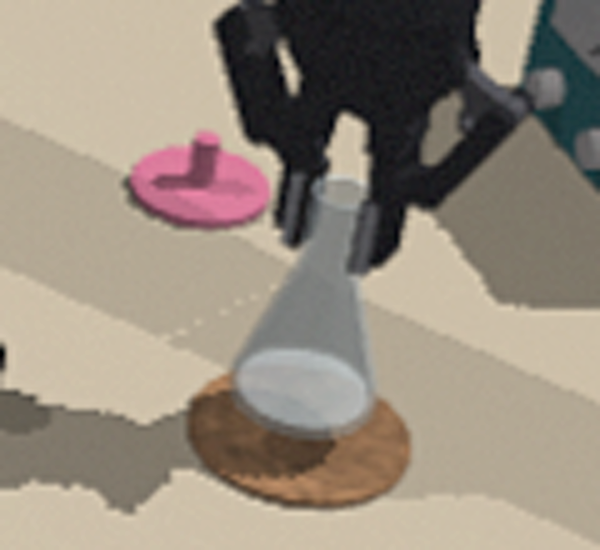

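View pics/w17z.png

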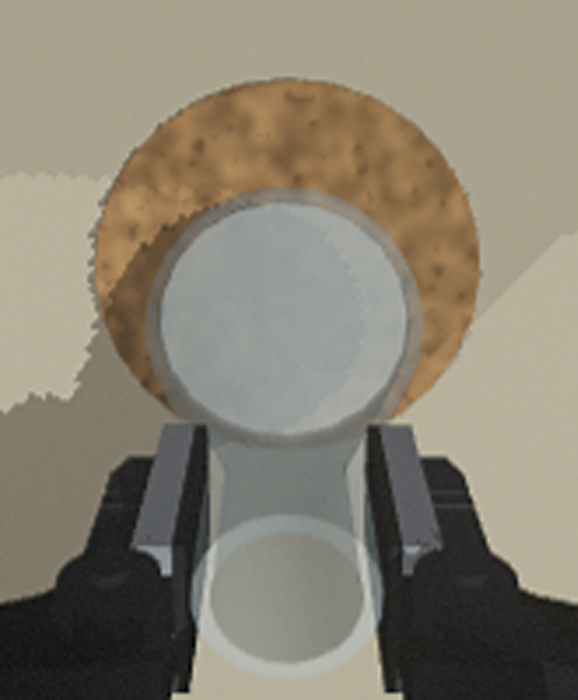

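Run:
```python
from seg import *
im,W=load('w17')
f=lambda u,v:(180+(u+.5)/3.5-.5,110+(v+.5)/3.5-.5)
o=robot.observe();M=R.from_rotvec(o['tcp_rot']).as_matrix()
def tool(p,z): return (M.T@(unproj(W,f(*p),z)-o['tool_pos'])*1e3)[[0,2]].round(1)
print('mat far edge',tool((288,78),.005),'l/r',tool((96,255),.005),tool((480,255),.005))
print('foot far',tool((286,187),.0365),'near',tool((286,446),.0268),'l/r',tool((147,310),.035),tool((425,310),.035))
```

```text
mat far edge [ 1.  53.1] l/r [-48.3   8.4] [50.3  8.4]
foot far [ 0.5 33.1] near [  0.5 -34.8] l/r [-31.3   4.1] [32.3  4. ]
```

Call:
step_arm:
  deltas:
    - {"tx": 0.3,"ty": 4,"tz": 3,"turn": 0,"gripper": 20}
    - {"tx": 0.3,"ty": 9,"tz": 3,"turn": 0,"gripper": 20}
    - {"tx": 0.3,"ty": 13,"tz": 3,"turn": 0,"gripper": 20}
    - {"tx": 0.3,"ty": 16,"tz": 3,"turn": 0,"gripper": 20}
    - {"tx": 0.3,"ty": 18,"tz": 3,"turn": 0,"gripper": 20}
    - {"tx": 0.3,"ty": 19,"tz": 3,"turn": 0,"gripper": 20}
    - {"tx": 0.3,"ty": 20,"tz": 3,"turn": 0,"gripper": 20}
    - {"tx": 0.3,"ty": 20.5,"tz": 3,"turn": 0,"gripper": 20}
    - {"tx": 0.3,"ty": 20.5,"tz": 3,"turn": 0,"gripper": 20}
    - {"tx": 0.3,"ty": 20.5,"tz": 3,"turn": 0,"gripper": 20}

```text
time: 27.65
tool_pos: [0.5707, 0.3238, 0.155]
tcp_rot: [-1.534, -0.396, 0.396]
force: [0.5, -0.3, -0.4]
opening: 0.0256
```

```bash
python3 shot.py w18;python3 -c "
from plant import robot
from h import *
o=robot.observe()
cv2.imwrite('pics/s18.png',cv2.convertScaleAbs(crop(robot.camera('scene'),330,120,120,110,5),alpha=1.3))
print(plan(o,.5717,.3228,.155,29));print(o['force'],o['opening'],o['tool_pos'])"
```

```text
t 27.65 tcp [0.5707 0.3238 0.155 ] open 0.0256052820160178 F [ 0.47 -0.32 -0.41]
('tx 0.4 ty 0.0 tz -1.4 turn -0.1', 'yaw 28.92')
[-0.11416862 -0.24592526 -0.30129033] 0.02532607691553782 [0.57065594 0.32385432 0.15502459]
```

View pics/s18.png

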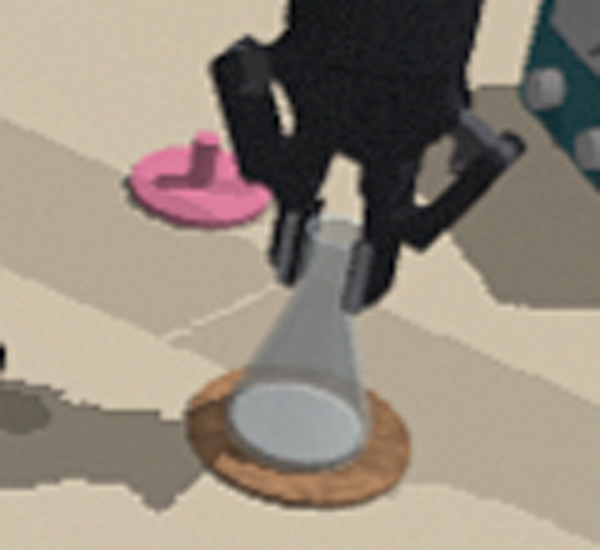

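Run:
```python
from seg import *
im,W=load('w18')
a=crop(im,175,120,170,180,3.5)
draw(a,W,'mat',.5715,.3240,0,3.5,(175,120))
cv2.imwrite('pics/w18z.png',a)
S=robot.camera_info('scene');s=robot.camera('scene')
b=crop(s,330,120,120,110,5)
draw(b,S,'mat',.5739,.3205,0,5,(330,120));draw(b,S,'flask',.5739,.3205,.005,5,(330,120))
cv2.imwrite('pics/s18o.png',b)
```

```text
(no output)
```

View pics/w18z.png

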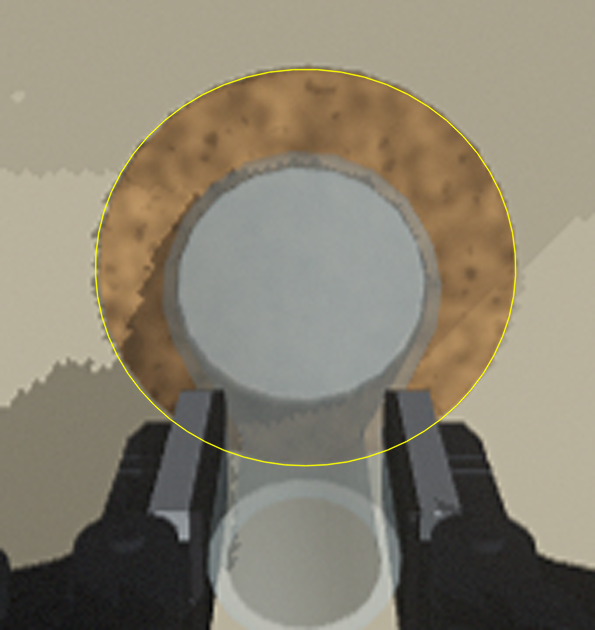

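View pics/s18o.png

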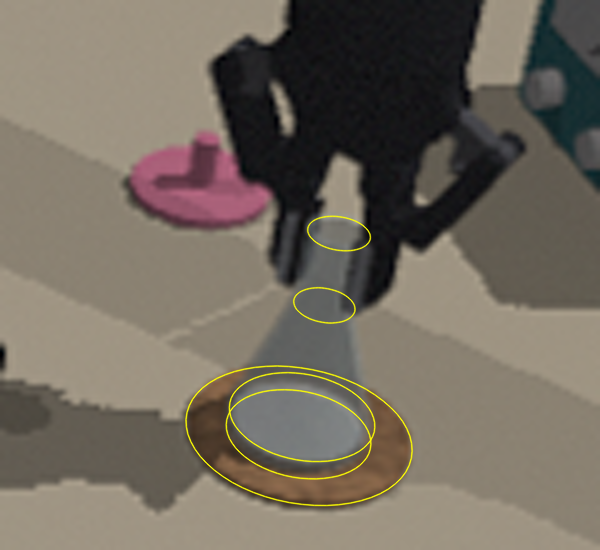

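Call:
step_arm:
  deltas:
    - {"tx": 0,"ty": 0.5,"tz": 0.5,"turn": 0,"gripper": 20}
    - {"tx": 0,"ty": 0.7,"tz": 0.5,"turn": 0,"gripper": 20}
    - {"tx": 0,"ty": 0.7,"tz": 0.5,"turn": 0,"gripper": 33}
    - {"tx": 0,"ty": 0.7,"tz": 0.5,"turn": 0,"gripper": 45}
    - {"tx": 0,"ty": 0.7,"tz": 0.5,"turn": 0,"gripper": 65}
    - {"tx": 0,"ty": 0.7,"tz": 0.5,"turn": 0,"gripper": 65}
    - {"tx": 0,"ty": -15,"tz": 0.5,"turn": 0,"gripper": 65}
    - {"tx": 0,"ty": -55,"tz": 0.5,"turn": 0,"gripper": 65}
    - {"tx": 0,"ty": -105,"tz": 0.5,"turn": 0,"gripper": 65}
    - {"tx": 0,"ty": -145,"tz": 0.5,"turn": 0,"gripper": 65}

```text
time: 29.05
tool_pos: [0.5704, 0.3248, 0.3033]
tcp_rot: [-1.533, -0.398, 0.394]
force: [0.5, -0.1, 0.1]
opening: 0.0554
```

```bash
python3 shot.py w19 mat,.5715,.324,0 flask,.5715,.324,.005;python3 -c "
from plant import robot
from h import *
o=robot.observe()
print(plan(o,.453,.107,.28,13));print(o['force'],o['opening'],o['tool_pos'])"
```

```text
t 29.05 tcp [0.5704 0.3248 0.3033] open 0.0553701535813033 F [ 0.53 -0.15  0.08]
('tx -210.5 ty 26.2 tz -135.0 turn 15.9', 'yaw 28.91')
[1.08718833 0.4569315  4.33494659] 0.055572658165277185 [0.57178223 0.32671014 0.30895857]
```

View pics/w19_o.png

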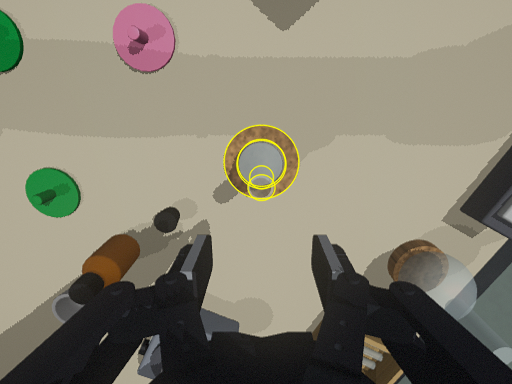

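Call:
step_arm:
  deltas:
    - {"tx": -45,"ty": 0,"tz": -28,"turn": 3,"gripper": 65}
    - {"tx": -95,"ty": 5,"tz": -60,"turn": 7,"gripper": 65}
    - {"tx": -145,"ty": 10,"tz": -92,"turn": 11,"gripper": 65}
    - {"tx": -190,"ty": 15,"tz": -120,"turn": 15,"gripper": 65}
    - {"tx": -208,"ty": 20,"tz": -133,"turn": 16,"gripper": 65}
    - {"tx": -208,"ty": 20,"tz": -133,"turn": 16,"gripper": 65}
    - {"tx": -208,"ty": 20,"tz": -133,"turn": 16,"gripper": 65}
    - {"tx": -208,"ty": 20,"tz": -133,"turn": 16,"gripper": 65}
    - {"tx": -208,"ty": 20,"tz": -133,"turn": 16,"gripper": 65}
    - {"tx": -208,"ty": 20,"tz": -133,"turn": 16,"gripper": 65}

```text
time: 30.35
tool_pos: [0.4528, 0.1077, 0.2799]
tcp_rot: [-1.563, -0.178, 0.178]
force: [0.2, 0.5, 1.2]
opening: 0.0554
```

```bash
python3 shot.py w20 bottle,.453,.108,0;python3 -c "
from plant import robot
from h import *
o=robot.observe()
w=cv2.imread('pics/w20_o.png');cv2.imwrite('pics/w20z.png',crop(w,190,100,150,150,4))
print(plan(o,.453,.108,.28,13));print(o['force'],o['opening'],o['tool_pos'])"
```

```text
t 30.35 tcp [0.4528 0.1077 0.2799] open 0.05536974734133396 F [0.19 0.47 1.22]
('tx 0.4 ty -0.1 tz 0.4 turn -0.0', 'yaw 12.95')
[ 0.81905259 -0.46615951  0.73542747] 0.05573477405979687 [0.45273064 0.10756025 0.27985532]
```

View pics/w20z.png

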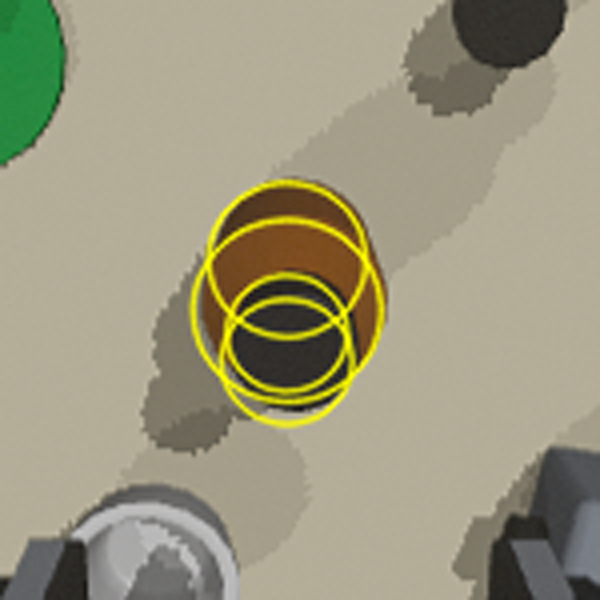

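Run:
```python
from seg import *
im,W=load('w20')
a=cv2.convertScaleAbs(crop(im,210,130,80,80,7),alpha=1.8,beta=20)
for x,y,c in [(.4548,.109,(0,255,255))]: draw(a,W,'bottle',x,y,0,7,(210,130),c)
cv2.imwrite('pics/w20y.png',a)
```

```text
(no output)
```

View pics/w20y.png

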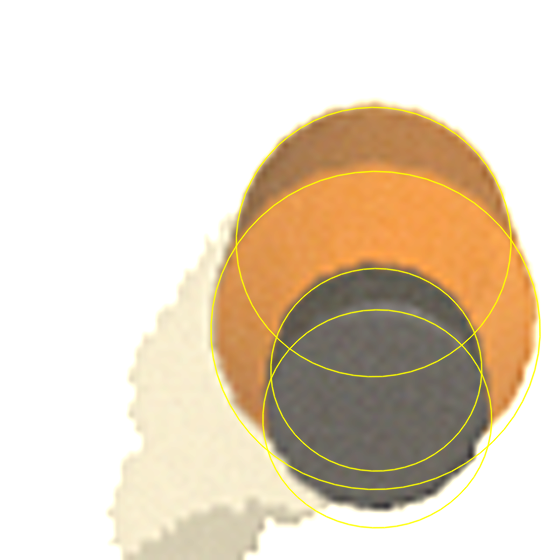

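Call:
step_arm:
  deltas:
    - {"tx": 2.5,"ty": 30,"tz": 1.8,"turn": 0,"gripper": 65}
    - {"tx": 2.5,"ty": 65,"tz": 1.8,"turn": 0,"gripper": 65}
    - {"tx": 2.5,"ty": 100,"tz": 1.8,"turn": 0,"gripper": 65}
    - {"tx": 2.5,"ty": 120,"tz": 1.8,"turn": 0,"gripper": 65}
    - {"tx": 2.5,"ty": 126,"tz": 1.8,"turn": 0,"gripper": 65}
    - {"tx": 2.5,"ty": 126,"tz": 1.8,"turn": 0,"gripper": 50}
    - {"tx": 2.5,"ty": 126,"tz": 1.8,"turn": 0,"gripper": 38}
    - {"tx": 2.5,"ty": 126,"tz": 1.8,"turn": 0,"gripper": 24}
    - {"tx": 2.5,"ty": 126,"tz": 1.8,"turn": 0,"gripper": 24}
    - {"tx": 2.5,"ty": 126,"tz": 1.8,"turn": 0,"gripper": 24}
  force: 40

```text
time: 31.65
tool_pos: [0.4549, 0.1096, 0.1547]
tcp_rot: [-1.563, -0.178, 0.176]
force: [-1.7, -0.5, 6.4]
opening: 0.0284
```

```bash
python3 shot.py w21;python3 -c "
from plant import robot
from h import *
o=robot.observe()
cv2.imwrite('pics/s21.png',cv2.convertScaleAbs(crop(robot.camera('scene'),230,110,110,100,5),alpha=1.3))
print(plan(o,.5617,-.3175,.36,-29));print(o['force'],o['wrist_torque'],o['opening'])"
```

```text
t 31.65 tcp [0.4549 0.1096 0.1547] open 0.028437777290934073 F [-1.69 -0.46  6.35]
('tx 8.9 ty -205.3 tz -440.2 turn 41.9', 'yaw 12.92')
[-1.47546953 -0.12473781  6.72420369] [-0.03738422  0.22043995  0.00299775] 0.028763871947683966
```

View pics/s21.png

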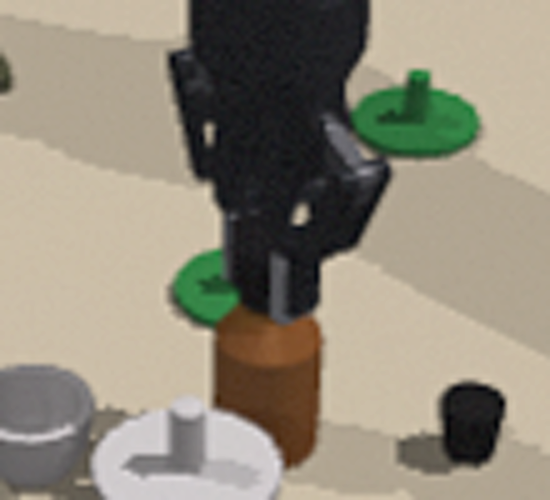

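Call:
step_arm:
  deltas:
    - {"tx": 0,"ty": -15,"tz": 0,"turn": 0,"gripper": 24}
    - {"tx": 0,"ty": -60,"tz": 0,"turn": 0,"gripper": 24}
    - {"tx": 0,"ty": -110,"tz": 0,"turn": 0,"gripper": 24}
    - {"tx": 0,"ty": -155,"tz": -5,"turn": 0,"gripper": 24}
    - {"tx": 0,"ty": -180,"tz": -30,"turn": 3,"gripper": 24}
    - {"tx": 0,"ty": -185,"tz": -75,"turn": 8,"gripper": 24}
    - {"tx": 0,"ty": -185,"tz": -125,"turn": 13,"gripper": 24}
    - {"tx": 0,"ty": -185,"tz": -180,"turn": 18,"gripper": 24}
    - {"tx": 0,"ty": -185,"tz": -235,"turn": 23,"gripper": 24}
    - {"tx": 0,"ty": -185,"tz": -285,"turn": 28,"gripper": 24}

```text
time: 33.0
tool_pos: [0.5181, -0.1707, 0.3389]
tcp_rot: [-1.561, 0.21, -0.21]
force: [1.7, -0.1, -0.7]
opening: 0.0288
```

```bash
python3 -c "
from plant import robot
from h import *
o=robot.observe()
print(plan(o,.5617,-.3165,.18,-29));print(o['force'],o['opening'],o['tool_pos'])"
```

```text
('tx 80.6 ty 158.9 tz -129.1 turn 13.7', 'yaw -15.31')
[ 1.7170416  -0.12074847 -0.66460033] 0.028788083840096613 [ 0.51812358 -0.17065448  0.33888559]
```

Call:
step_arm:
  deltas:
    - {"tx": 26,"ty": 0,"tz": -40,"turn": 5,"gripper": 24}
    - {"tx": 54,"ty": 5,"tz": -86,"turn": 10,"gripper": 24}
    - {"tx": 74,"ty": 20,"tz": -118,"turn": 13.5,"gripper": 24}
    - {"tx": 80.5,"ty": 50,"tz": -129,"turn": 13.5,"gripper": 24}
    - {"tx": 80.5,"ty": 90,"tz": -129,"turn": 13.5,"gripper": 24}
    - {"tx": 80.5,"ty": 125,"tz": -129,"turn": 13.5,"gripper": 24}
    - {"tx": 80.5,"ty": 147,"tz": -129,"turn": 13.5,"gripper": 24}
    - {"tx": 80.5,"ty": 156,"tz": -129,"turn": 13.5,"gripper": 24}
    - {"tx": 80.5,"ty": 159,"tz": -129,"turn": 13.5,"gripper": 24}
    - {"tx": 80.5,"ty": 159,"tz": -129,"turn": 13.5,"gripper": 24}

```text
time: 34.25
tool_pos: [0.563, -0.3139, 0.1807]
tcp_rot: [-1.535, 0.39, -0.392]
force: [-0.0, 0.2, -1.0]
opening: 0.0286
```

```bash
python3 shot.py w22;python3 - <<'E'
from seg import *
o=robot.observe()
s=crop(robot.camera('scene'),40,210,120,110,5);cv2.imwrite('pics/s22.png',cv2.convertScaleAbs(s,alpha=1.3))
im,W=load('w22');z=o['tool_pos'][2]-.1547
x,y=o['tool_pos'][:2]
a=crop(im,175,110,170,180,3.5)
draw(a,W,'mat',.5617,-.3172,0,3.5,(175,110));draw(a,W,'bottle',x,y,z,3.5,(175,110),(255,0,255))
cv2.imwrite('pics/w22z.png',a)
print(plan(o,.5617,-.3172,.16,-29));print(o['force'],o['opening'],o['tool_pos'])
E
```

```text
t 34.25 tcp [ 0.563  -0.3139  0.1807] open 0.02863794449693491 F [-0.03  0.15 -1.05]
('tx 0.3 ty 20.9 tz -3.6 turn 0.4', 'yaw -28.58')
[-0.55660806 -0.00721244 -1.12163242] 0.02878066541425085 [ 0.56311986 -0.31392665  0.18087852]
```

View pics/w22z.png

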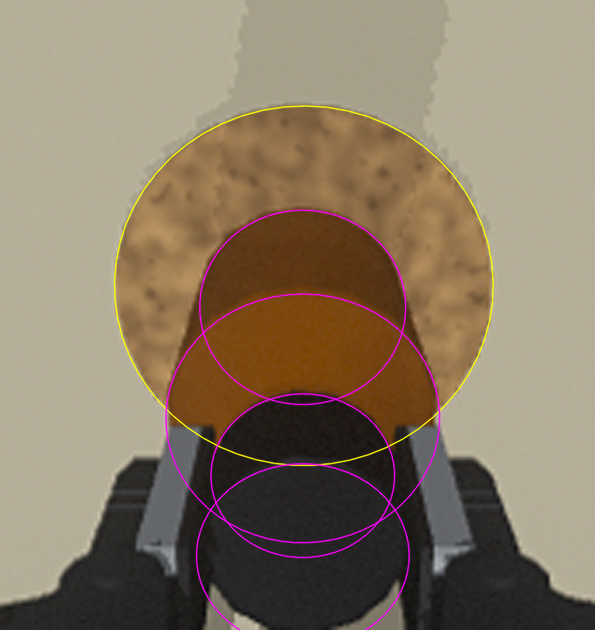

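View pics/s22.png

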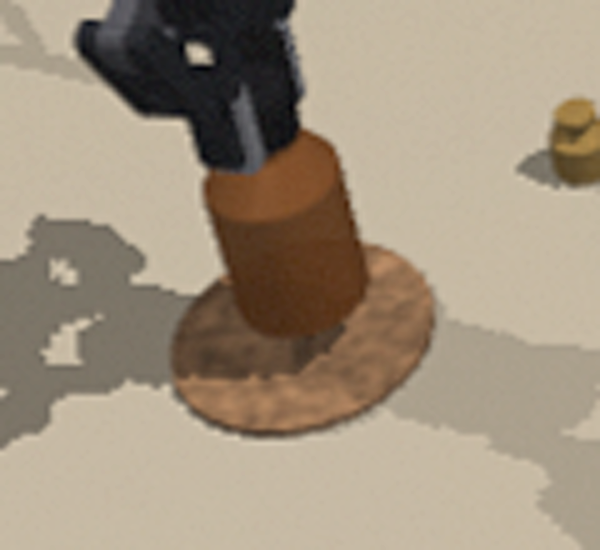

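Call:
step_arm:
  deltas:
    - {"tx": 0.3,"ty": 4,"tz": -2,"turn": 0,"gripper": 24}
    - {"tx": 0.3,"ty": 9,"tz": -3.5,"turn": 0,"gripper": 24}
    - {"tx": 0.3,"ty": 13,"tz": -3.5,"turn": 0,"gripper": 24}
    - {"tx": 0.3,"ty": 16,"tz": -3.5,"turn": 0,"gripper": 24}
    - {"tx": 0.3,"ty": 18,"tz": -3.5,"turn": 0,"gripper": 24}
    - {"tx": 0.3,"ty": 19,"tz": -3.5,"turn": 0,"gripper": 24}
    - {"tx": 0.3,"ty": 19.5,"tz": -3.5,"turn": 0,"gripper": 24}
    - {"tx": 0.3,"ty": 20,"tz": -3.5,"turn": 0,"gripper": 24}
    - {"tx": 0.3,"ty": 20,"tz": -3.5,"turn": 0,"gripper": 24}
    - {"tx": 0.3,"ty": 20,"tz": -3.5,"turn": 0,"gripper": 24}

```text
time: 35.6
tool_pos: [0.5613, -0.317, 0.16]
tcp_rot: [-1.535, 0.391, -0.391]
force: [0.6, 0.6, -1.4]
opening: 0.0293
```

```bash
python3 shot.py w23;python3 - <<'E'
from seg import *
o=robot.observe()
im,W=load('w23');z=.005
x,y=o['tool_pos'][:2]
a=crop(im,175,110,170,180,3.5)
draw(a,W,'mat',.5617,-.3172,0,3.5,(175,110));draw(a,W,'bottle',.5617,-.3172,z,3.5,(175,110),(255,0,255))
cv2.imwrite('pics/w23z.png',a)
print(plan(o,.5617,-.3172,.16,-29));print(o['force'],o['opening'],o['tool_pos'])
E
```

```text
t 35.6 tcp [ 0.5613 -0.317   0.16  ] open 0.029266573708691894 F [ 0.56  0.64 -1.38]
('tx 0.5 ty -0.0 tz 0.0 turn 0.4', 'yaw -28.58')
[-0.08143148 -0.02702442 -0.74019044] 0.028641356469837204 [ 0.56128383 -0.31697542  0.15997383]
```

View pics/w23z.png

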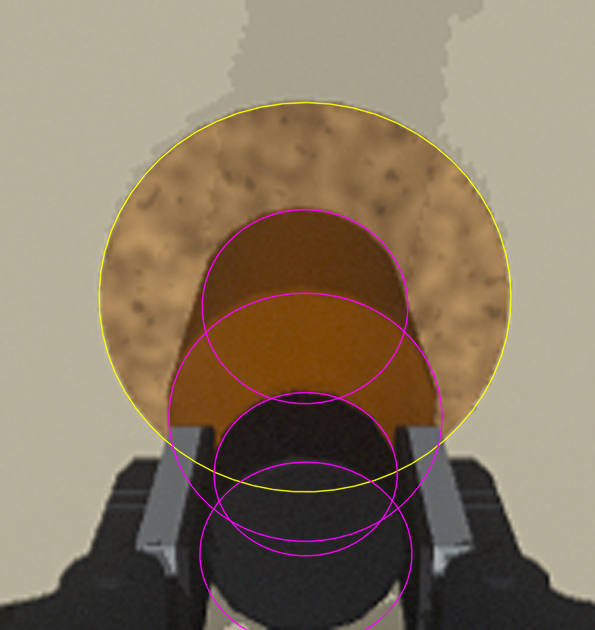

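Call:
step_arm:
  deltas:
    - {"tx": 0.3,"ty": 0.5,"tz": 0,"turn": 0,"gripper": 24}
    - {"tx": 0.3,"ty": 1,"tz": 0,"turn": 0,"gripper": 24}
    - {"tx": 0.3,"ty": 1.3,"tz": 0,"turn": 0,"gripper": 24}
    - {"tx": 0.3,"ty": 1.3,"tz": 0,"turn": 0,"gripper": 35}
    - {"tx": 0.3,"ty": 1.3,"tz": 0,"turn": 0,"gripper": 45}
    - {"tx": 0.3,"ty": 1.3,"tz": 0,"turn": 0,"gripper": 65}
    - {"tx": 0.3,"ty": 1.3,"tz": 0,"turn": 0,"gripper": 65}
    - {"tx": 0.3,"ty": -15,"tz": 0,"turn": 0,"gripper": 65}
    - {"tx": 0.3,"ty": -55,"tz": 0,"turn": 0,"gripper": 65}
    - {"tx": 0.3,"ty": -100,"tz": 0,"turn": 0,"gripper": 65}

```text
time: 36.9
tool_pos: [0.5613, -0.3169, 0.2615]
tcp_rot: [-1.535, 0.391, -0.39]
force: [0.6, -0.6, -0.1]
opening: 0.0556
```

```bash
python3 shot.py w24 mat,.5617,-.3172,0 bottle,.5617,-.3172,.005;python3 - <<'E'
from seg import *
o=robot.observe()
cv2.imwrite('pics/scene24.png',robot.camera('scene'))
print(plan(o,.45,-.16,.42,-20))
E
```

```text
t 36.9 tcp [ 0.5613 -0.3169  0.2615] open 0.05559410645882162 F [ 0.63 -0.63 -0.14]
('tx -174.3 ty -153.2 tz 83.9 turn -8.6', 'yaw -28.59')
```

View pics/w24_o.png

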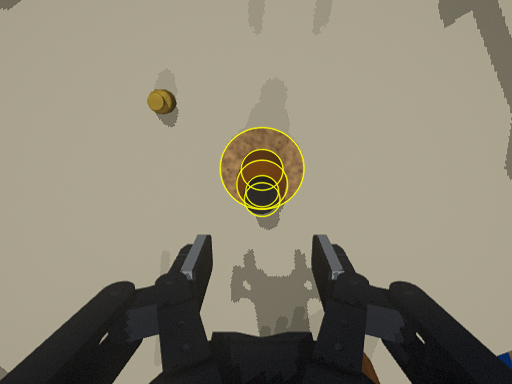

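View pics/scene24.png

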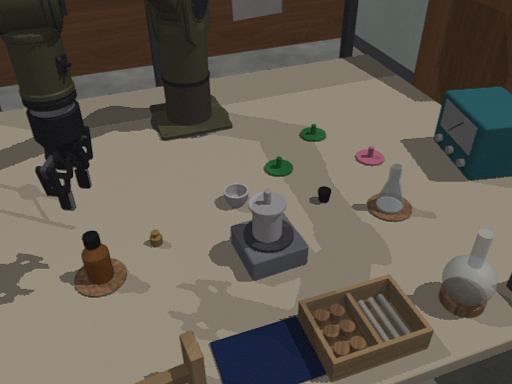

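```bash
python3 -c "
from plant import robot
print(robot.finish_job())"
```

```text
the job is handed in; nothing more can be done
None
```

I placed all four objects in the order asked and handed the job in after about 37 s. The order was beaker on the stirrer plate, lid on the beaker, flask on the left-hand mat, then bottle on the right-hand mat.

**Last checks:**
- **Flask and bottle:** in the wrist pictures both stand within about 2 mm of their mat centres.
- **Lid:** it lies flat with its knob up and looked centred on the beaker in the scene view.
- **Bystanders:** the mortar, brass weight, rubber stopper and the look-alike lids show at the same image positions as before.
- **Forces:** the wrist force read at most about 7 N at the end of any move, and nothing tipped over. The arm ended clear of everything.

**What disagreed:**
- **Beaker off centre:** both the wrist and scene cameras put the beaker 3 to 4 mm off the plate centre, towards −y. I saw this while the lid was in the gripper. I left it, because correcting it meant lifting the lid and beaker again.
- **Camera calibration:** the top and scene cameras disagreed by about 4 to 8 mm in x on the plate and mats. I averaged the cameras, then used the wrist camera for the final adjustments.

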